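# Load the dental model dust-extraction station

## Robot

A 6-joint arm with a two-finger parallel gripper is mounted at the origin on the work surface. World frame = base frame: x ahead of the robot, y to its left, z up, the work surface at z = 0. Lengths are in m, angles in rad, forces in N, time in s.
With the tool pointing down it reaches from about 0.3 to 0.875 m from the base axis. Payload 6.4 kg.
Tool frame: the origin (TCP) lies between the finger pads; the fingertips stand 25 mm ahead of it and the grasp point (between the pads) lies 6 mm ahead of it; z points along the fingers, y is the line along which they close (so a half turn about z gives the same grasp; the last joint's range is limited). The gripper opens to 85 mm and grips with 20 to 120 N. Pads are 22 mm wide; open, the fingers measure 114 mm over their backs; the gripper's body (76 mm by 85 mm) begins 54 mm behind the grasp point. The pads swing forward as they close: fully open they stand 13 mm farther back than shut.
Start: joints at [1.008, 0.181, 1.607, -0, 1.354, -0.206], TCP at [0.201, 0.539, 0.256] pointing down, gripper open.
Joint ranges: [-2.99, 2.99], [-0.89, 2.07], [0.3, 2.58], [-1.14, 4.28], [0, 2.63], [-3.12, 3.12]. Speed limits (rad/s): [2.57, 2.57, 3.01, 3.14, 3.14, 3.14].

## Interface

Orientations are given as a unit quaternion [w, x, y, z].
In Python, from bench import ctrl gives the robot as it stands.
- The arm moves only by the tool servo_tool, never from a script. Its argument "series" is text: rows parted by semicolons, each of 7 numbers parted by spaces: the gripper command: -1 is fully open, 1 is shut, values between are in proportion, then the shift along the tool's x, y, z in m, then the turn, a rotation vector about the tool's x, y, z in degrees. A call has 1 to 12 rows; each row is the pose to reach, as a shift and turn from the pose commanded when the call began, along the tool's axes at that moment; what a row does not reach only later rows make up. A row lasts 1/12 s, in which the tool goes at most 41.7 mm and 7.16 degrees, less where a joint would pass 70% of its speed; a pose out of reach is approached as far as the arm can. A call with a gripper value outside its range is refused whole. The fingers move at their own pace and stop on an object; the grip force is fixed at half the most. Time passes only in rows, so rows that repeat a pose let the fingers close. It gives the time, the measured TCP pose, the force, the opening and the grip force at its end, in the units of the state.
- ctrl.get_obs(): the state, without advancing time (a new reading comes with each control period).
- ctrl.camera(name): name is "side" or "top"; returns a dict with "img" (384x512x3 uint8, red, green, blue), "z_map" (384x512 float32, m along the optical axis (not along the pixel's ray), 0 where there is no reading), "fovy" (degrees; the focal length in pixels is half the picture's height over the tangent of half this angle, whatever the lens; pixels are square), "cx", "cy" (the principal point, pixels), "extrinsics" (4x4, takes a point from camera to world coordinates). Camera axes: x right, y down, z forward; pixel columns grow to the right and rows downward; lengths in m; the calibration is good to about 2 mm. A picture is of the moment at which its call begins.
- ctrl.hand_in(): hands the job in; it is judged then, once.
The state is a dict: "time_s": time; "q": joint angles; "dq": joint speeds; "joint_efforts": joint torques, N m; "eef_pos": TCP position; "eef_rot": TCP orientation; "wrist_force": force on the tool from outside, world axes, zero at the start; "torque": the same for the moment, N m; "opening": opening from 0.0 (shut) to 1.0 (fully open); "grasp_force": force on a finger pad.
Only numpy, scipy, OpenCV 4.12 (cv2) and the standard library are available. Lean on these libraries where they do the work, as an engineer would, in place of code of your own. Each camera call takes 0.05 s, during which the arm holds its last target. There are 200 camera calls.

## Task

Get the tooth models ready for dust extraction: first shut the suction valve, then slide each yellow plaster model on the bench, narrow end first, into a tapered way of its own until it wedges tight. With all of them in, press the clear cover down until its catch holds it shut, and last open the valve half way (45 degrees). Leave the jar, the brush and the white cast where they are.

Things in the scene. Friction and masses are not known exactly. Their poses are not given: they have to be found in the camera images.
- model1: yellow plaster tooth model on a heavy zinc dovetail plate, 210 g. Origin: centre of the plate's underside; x points to its NARROW end, which leads into the way; z up. Plate 56 long, 10 thick, foot 48 wide at the tail, 36 at the nose (6 degrees a side). Block to grip: 46 long, 26 wide (y), 10 to 46 above the underside; teeth to 52, biggest at the tail. May be absent; starts upright right of the station.
- model2: a second model, same as model1; may be absent.
- model3: a third model, same as model1; may be absent.
- station: fixed grey station. Origin on the bench under the middle way; x from its front apron to the back, y left. Base 12 thick, x -100..85, y -135..210. Three ways along x at y -75, 0, 75, wide mouth in front; rails x -26..34, 15 high above the base. Base in front of them is a bare apron level with the ways' floor. Cheeks to 78 above the bench at y +-130, x 29..84; rear duct to 52 at x 75..85.
- way1_seat (a point): right-hand way: point on its floor, 12 above the bench, where a wedged model's origin lies (pushed hard, a few mm further). Axes as the station's: set the model on the apron 62 short of this point, then slide it along +x. Each mm short leaves 0.1 mm play a side. The undercut rails stop a model being put in from above.
- way2_seat (a point): middle way: point on its floor, 12 above the bench, where a wedged model's origin lies (pushed hard, a few mm further). Axes as the station's: set the model on the apron 62 short of this point, then slide it along +x. Each mm short leaves 0.1 mm play a side. The undercut rails stop a model being put in from above.
- way3_seat (a point): left-hand way: point on its floor, 12 above the bench, where a wedged model's origin lies (pushed hard, a few mm further). Axes as the station's: set the model on the apron 62 short of this point, then slide it along +x. Each mm short leaves 0.1 mm play a side. The undercut rails stop a model being put in from above.
- cover_hinge (a point): middle of the cover's hinge line, 74 above the bench, 70 behind the ways' seats; the line runs along the station's y; the axes are the station's.
- cover_edge (a point): on the cover: middle of its front edge bar, on the outer (upper) face, 105 from the hinge line.
- cover_grip (a point): on the cover: in its grip, an upright fin 10 thick, 50 wide (y), standing 32 above the cover's outer face at mid width, 100 from the hinge line; this point is 22 above that face. Pinch it and lift 25 mm or more to free the catch should the cover have to be opened again.
- cover (a joint): clear cover, 228 wide, 110 from hinge to front edge, 4 thick. Rad: 0 shut, level, its outer face 78 above the bench; 1.57 upright at the back; limit 2.0. Starts at 1.5 to 1.85. Sprung open: let go half way it swings up. Push it forward from behind near its free edge, beside the grip, then down; in the last 0.3 rad a ball catch resists (some 5 N at the edge), snaps over and holds it at 0 to 0.03.
- valve (a joint): lever of the suction ball valve, on a vertical axis. Value in rad: 0 = shut, lever pointing to the station's +y; 1.571 = fully open, lever pointing to the station's -x (it turns anticlockwise from above as it opens); stops at both ends. Stiff (0.08 N m), stays where left. Three black marks on the brass valve's foot show shut, half and full.
- valve_axis (a point): on the valve's turning axis, at the lever's mid height, 64 above the bench.
- valve_grip (a point): on the lever, 60 from its axis, at mid height: a bar 12 wide (14 with its sleeve), 12 high, 80 long; its y axis runs outwards along the lever. Nothing under it for 45 mm at this point.
- wax_jar: bystander: amber glass jar, 54 across, 50 high; origin under its centre.
- brush: bystander: thin brush 170 long, 8 thick, lying on the bench beyond the station.
- arch_cast: bystander: white plaster arch cast 50 x 60 x 25, beyond the station.
Things that resemble listed ones, but are neither listed nor needed, are in the scene too. Leave any green look-alike of the model2 alone.

How it is judged:
On the way, in this order (a step that is already met when the one before it is completed fails the run):
1. the suction valve is shut (within 0.12 rad) (value of joint valve below 0.12 rad), for 0.2 s.
2. every model is wedged in a way, the valve still shut (((x of model1 in the frame of way1_seat between -0.004 and 0.012 m and y of model1 in the frame of way1_seat between -0.003 and 0.003 m and z of model1 in the frame of way1_seat between -0.003 and 0.003 m and angle between the x axis of model1 and the x axis of station, either way round below 0.06 rad) or (x of model1 in the frame of way2_seat between -0.004 and 0.012 m and y of model1 in the frame of way2_seat between -0.003 and 0.003 m and z of model1 in the frame of way2_seat between -0.003 and 0.003 m and angle between the x axis of model1 and the x axis of station, either way round below 0.06 rad) or (x of model1 in the frame of way3_seat between -0.004 and 0.012 m and y of model1 in the frame of way3_seat between -0.003 and 0.003 m and z of model1 in the frame of way3_seat between -0.003 and 0.003 m and angle between the x axis of model1 and the x axis of station, either way round below 0.06 rad)) and ((x of model2 in the frame of way1_seat between -0.004 and 0.012 m and y of model2 in the frame of way1_seat between -0.003 and 0.003 m and z of model2 in the frame of way1_seat between -0.003 and 0.003 m and angle between the x axis of model2 and the x axis of station, either way round below 0.06 rad) or (x of model2 in the frame of way2_seat between -0.004 and 0.012 m and y of model2 in the frame of way2_seat between -0.003 and 0.003 m and z of model2 in the frame of way2_seat between -0.003 and 0.003 m and angle between the x axis of model2 and the x axis of station, either way round below 0.06 rad) or (x of model2 in the frame of way3_seat between -0.004 and 0.012 m and y of model2 in the frame of way3_seat between -0.003 and 0.003 m and z of model2 in the frame of way3_seat between -0.003 and 0.003 m and angle between the x axis of model2 and the x axis of station, either way round below 0.06 rad)) and ((x of model3 in the frame of way1_seat between -0.004 and 0.012 m and y of model3 in the frame of way1_seat between -0.003 and 0.003 m and z of model3 in the frame of way1_seat between -0.003 and 0.003 m and angle between the x axis of model3 and the x axis of station, either way round below 0.06 rad) or (x of model3 in the frame of way2_seat between -0.004 and 0.012 m and y of model3 in the frame of way2_seat between -0.003 and 0.003 m and z of model3 in the frame of way2_seat between -0.003 and 0.003 m and angle between the x axis of model3 and the x axis of station, either way round below 0.06 rad) or (x of model3 in the frame of way3_seat between -0.004 and 0.012 m and y of model3 in the frame of way3_seat between -0.003 and 0.003 m and z of model3 in the frame of way3_seat between -0.003 and 0.003 m and angle between the x axis of model3 and the x axis of station, either way round below 0.06 rad)) and value of joint valve below 0.12 rad), for 0.2 s.
3. the cover is shut over the models, the valve still shut (all of step 2 and value of joint cover below 0.06 rad), for 0.2 s.
4. the valve stands half open (value of joint valve between 0.66 and 0.91 rad), for 0.2 s.
At the end, for the whole second after the job is handed in: Every model present is wedged in a way, nose first: within 4 mm short of its seat along the way (up to 12 mm past), 3 mm across and in height, square to within 0.06 rad, at rest; the cover is held shut (under 0.06 rad) and the valve is at 0.785 rad, give or take 0.125 (all of step 4 and ((x of model1 in the frame of way1_seat between -0.004 and 0.012 m and y of model1 in the frame of way1_seat between -0.003 and 0.003 m and z of model1 in the frame of way1_seat between -0.003 and 0.003 m and angle between the x axis of model1 and the x axis of station, either way round below 0.06 rad) or (x of model1 in the frame of way2_seat between -0.004 and 0.012 m and y of model1 in the frame of way2_seat between -0.003 and 0.003 m and z of model1 in the frame of way2_seat between -0.003 and 0.003 m and angle between the x axis of model1 and the x axis of station, either way round below 0.06 rad) or (x of model1 in the frame of way3_seat between -0.004 and 0.012 m and y of model1 in the frame of way3_seat between -0.003 and 0.003 m and z of model1 in the frame of way3_seat between -0.003 and 0.003 m and angle between the x axis of model1 and the x axis of station, either way round below 0.06 rad)) and ((x of model2 in the frame of way1_seat between -0.004 and 0.012 m and y of model2 in the frame of way1_seat between -0.003 and 0.003 m and z of model2 in the frame of way1_seat between -0.003 and 0.003 m and angle between the x axis of model2 and the x axis of station, either way round below 0.06 rad) or (x of model2 in the frame of way2_seat between -0.004 and 0.012 m and y of model2 in the frame of way2_seat between -0.003 and 0.003 m and z of model2 in the frame of way2_seat between -0.003 and 0.003 m and angle between the x axis of model2 and the x axis of station, either way round below 0.06 rad) or (x of model2 in the frame of way3_seat between -0.004 and 0.012 m and y of model2 in the frame of way3_seat between -0.003 and 0.003 m and z of model2 in the frame of way3_seat between -0.003 and 0.003 m and angle between the x axis of model2 and the x axis of station, either way round below 0.06 rad)) and ((x of model3 in the frame of way1_seat between -0.004 and 0.012 m and y of model3 in the frame of way1_seat between -0.003 and 0.003 m and z of model3 in the frame of way1_seat between -0.003 and 0.003 m and angle between the x axis of model3 and the x axis of station, either way round below 0.06 rad) or (x of model3 in the frame of way2_seat between -0.004 and 0.012 m and y of model3 in the frame of way2_seat between -0.003 and 0.003 m and z of model3 in the frame of way2_seat between -0.003 and 0.003 m and angle between the x axis of model3 and the x axis of station, either way round below 0.06 rad) or (x of model3 in the frame of way3_seat between -0.004 and 0.012 m and y of model3 in the frame of way3_seat between -0.003 and 0.003 m and z of model3 in the frame of way3_seat between -0.003 and 0.003 m and angle between the x axis of model3 and the x axis of station, either way round below 0.06 rad)) and value of joint cover below 0.06 rad and linear speed of each of model1, model2, model3 below 0.01 m/s); the robot touches nothing.
It fails at once if a bystander (jar, brush, cast) is shifted by more than 30 mm (distance of any of wax_jar, brush, arch_cast from where it was at the start of the episode above 0.03 m).
Of model1, model2, model3 only 2 to 3 are there at a start; the rules pass over those that are not, and their reading is None.
At some moment in a run one of model1, model2, model3 may be knocked a few centimetres aside while the robot is not near it.
Once in a run the grip may slacken for a moment while it holds something.
It also fails if it takes over 210 s, if anything falls off the work surface, if the arm or the gripper's body presses on something with over 40 N, if the wrist force passes 120 N, or if a joint passes its speed limit or range.

## Working session

There is one attempt and no reset: what is moved stays moved. The work goes in short steps, Python scripts to look and compute and a tool call to move; the robot and the scene stay as the last step left them, time stands still between calls to the robot, and variables do not carry over. Pictures are saved under pics/ and viewed, at most 14 in all, crops included, and the job is handed in when it is done.

Besides the shell and the picture viewer there is one more tool, called after "Emit:" in YAML: its name, and indented under it one key for each argument. servo_tool: Moves the arm, as the interface text tells. Its arguments: {"type":"object","properties":{"series":{"type":"string"}},"required":["series"]}

```bash
ls; mkdir -p pics; cat > h.py <<'E'
import numpy as np, cv2
from bench import ctrl
def cam(n):
    c=ctrl.camera(n); c['f']=c['img'].shape[0]/2/np.tan(np.radians(c['fovy'])/2); return c
def cloud(c):
    z=c['z_map']; v,u=np.mgrid[:z.shape[0],:z.shape[1]]
    P=np.stack([(u-c['cx'])*z/c['f'],(v-c['cy'])*z/c['f'],z],-1)
    E=np.array(c['extrinsics']); W=P@E[:3,:3].T+E[:3,3]; W[z==0]=np.nan; return W
E
python3 - <<'E'
from h import *
for n in('side','top'):
    c=cam(n); np.savez(f'{n}0.npz',img=c['img'],W=cloud(c)); print(n,c['fovy'],c['cx'],c['cy'],np.round(c['extrinsics'],3).tolist(),c.keys())
    cv2.imwrite(f'pics/{n}0.png',cv2.resize(c['img'][:,:,::-1],(800,600),interpolation=cv2.INTER_CUBIC))
print(ctrl.get_obs())
E
```

```text
pics
side 54.48908340797202 257.70515405377813 194.9755305474525 [[0.879, -0.331, 0.344, 0.12], [-0.477, -0.624, 0.619, -0.823], [0.01, -0.708, -0.706, 1.052], [0.0, 0.0, 0.0, 1.0]] dict_keys(['img', 'z_map', 'fovy', 'cx', 'cy', 'extrinsics', 'f'])
top 55.85685767874047 258.554382832379 189.44812549021273 [[-0.011, -0.995, 0.096, 0.481], [-1.0, 0.008, -0.029, 0.02], [0.028, -0.096, -0.995, 1.183], [0.0, 0.0, 0.0, 1.0]] dict_keys(['img', 'z_map', 'fovy', 'cx', 'cy', 'extrinsics', 'f'])
{'time_s': 0.1, 'q': array([ 1.00767928e+00,  1.81482398e-01,  1.60789998e+00,  2.73930288e-06,
        1.35381723e+00, -2.06297598e-01]), 'dq': array([-0.00129431, -0.00154038, -0.00333972, -0.00085136, -0.00104116,
        0.00028547]), 'joint_efforts': array([-2.08159572e-04, -4.45872045e+01, -3.52236843e+01, -3.71915603e-04,
        4.09369051e-03, -2.91267793e-05]), 'eef_pos': array([0.20057609, 0.5383922 , 0.2554693 ]), 'eef_rot': array([-3.02775064e-04,  1.77464999e-01,  9.84126785e-01, -7.44248480e-04]), 'wrist_force': array([ 0.14337005, -0.79405366, -0.20062332]), 'torque': array([ 0.00796308, -0.03386442, -0.02093711]), 'grasp_force': 0.0, 'opening': 1.0018328457774504}
```

View pics/top0.png

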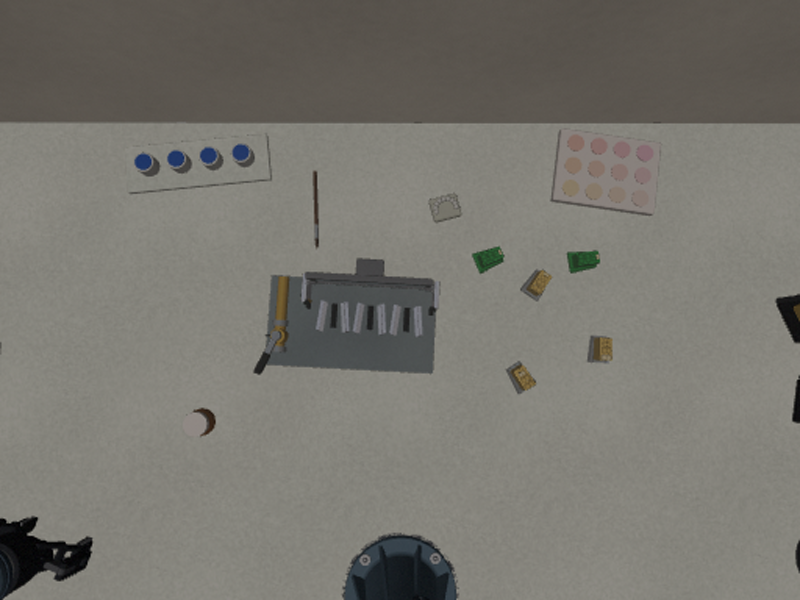

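View pics/side0.png

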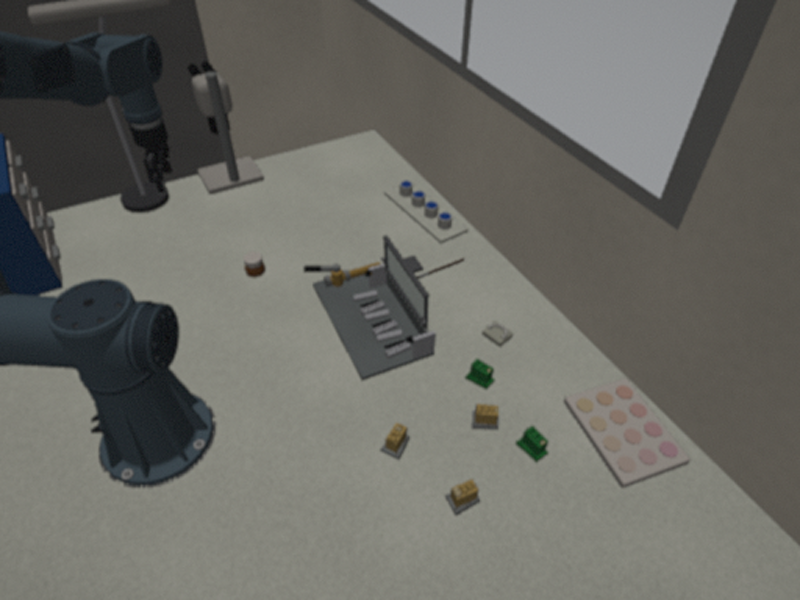

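The top view shows three yellow models at (538,282), (601,349) and (521,377), the station at about (350,325), and the lever running from its hub (280,338) to its tip (260,372), so it is about 1 rad open. The green look-alikes are at (488,259) and (584,260). I'll measure these now.

```bash
cat > m.py <<'E'
from h import *
def load():
    out={}
    for n in('side','top'):
        d=np.load(f'{n}0.npz'); out[n]=(d['img'],d['W'])
    return out
def yellow(img):
    h=cv2.cvtColor(img,cv2.COLOR_RGB2HSV); return cv2.inRange(h,(14,110,60),(30,255,255))>0
E
python3 - <<'E'
from m import *
D=load()
for n,(img,W) in D.items():
    tab=W[...,2][(np.abs(W[...,0]-.45)<.08)&(np.abs(W[...,1]+.02)<.2)]
    print(n,'table z',np.nanpercentile(tab,[5,50,95]).round(4))
    m=yellow(img); k,l,s,ce=cv2.connectedComponentsWithStats(m.astype(np.uint8))
    for i in range(1,k):
        if s[i,4]<25: continue
        P=W[l==i]; P=P[~np.isnan(P[:,0])]
        print(n,s[i],P.mean(0).round(3),'zr',np.percentile(P[:,2],[5,95]).round(3))
        T=P[P[:,2]>.035]
        if len(T)>8:
            r=cv2.minAreaRect((T[:,:2]*1000).astype(np.float32)); print('   top',np.round(r[0],1),np.round(r[1],1),round(r[2],1))
# station base
for n,(img,W) in D.items():
    S=(W[...,2]>.008)&(W[...,2]<.016)&(W[...,0]>.35)&(W[...,0]<.8)&(W[...,1]>-.16)&(W[...,1]<.33)
    k,l,s,ce=cv2.connectedComponentsWithStats(S.astype(np.uint8)); i=1+np.argmax(s[1:,4])
    P=W[l==i]; r=cv2.minAreaRect((P[:,:2]*1000).astype(np.float32)); print(n,'station',np.round(r[0],1),np.round(r[1],1),round(r[2],2),np.median(P[:,2]))
a=cv2.resize(D['top'][0][150:265,295:405],None,fx=4,fy=4,interpolation=3)
b=cv2.resize(D['top'][0][160:245,155:290],None,fx=3,fy=3,interpolation=3)
H=max(a.shape[0],b.shape[0]); o=np.zeros((H,min(800,a.shape[1]+b.shape[1]),3),np.uint8)
print(a.shape,b.shape); 
o=np.zeros((H,a.shape[1]+b.shape[1],3),np.uint8); o[:a.shape[0],:a.shape[1]]=a; o[:b.shape[0],a.shape[1]:]=b
o=o[:,:845]; o=cv2.resize(o,(800,int(o.shape[0]*800/845)))
cv2.imwrite('pics/crop1.png',o[:,:,::-1])
E
```

```text
side table z [-0.0016  0.0031  0.0166]
side [224 171  11   6  39] [0.569 0.228 0.039] zr [0.031 0.045]
   top [562.1 213.3] [56.6 41.2] 65.5
side [212 173   9  10  57] [0.51  0.23  0.041] zr [0.021 0.059]
   top [513.5 229.4] [15.6 35.2] 84.5
side [305 259  13  12 131] [ 0.612 -0.299  0.04 ] zr [0.018 0.054]
   top [ 614.3 -294.2] [21.8 39.6] 59.5
side [248 273  12  15 105] [ 0.418 -0.262  0.043] zr [0.024 0.054]
   top [ 423.5 -256.8] [40.5 21.4] 35.9
side [289 308  16  15 127] [ 0.479 -0.427  0.041] zr [0.023 0.052]
   top [ 477.9 -422.9] [43.6 21.5] 1.1
top table z [-0.0034  0.0013  0.0143]
top [338 173  15  15 113] [ 0.616 -0.288  0.046] zr [0.037 0.052]
   top [ 617.4 -289.6] [24.9 45.2] 57.2
top [177 177   8  28 172] [0.591 0.234 0.039] zr [0.035 0.043]
   top [590.2 235. ] [19.  86.1] 86.6
top [508 195   4  10  26] [ 0.556 -0.835  0.024] zr [0.017 0.033]
top [176 209   8  12  55] [0.514 0.234 0.047] zr [0.031 0.057]
   top [514.8 236.5] [35.  21.6] 1.9
top [380 216  12  14 118] [ 0.483 -0.412  0.041] zr [0.022 0.051]
   top [ 481.  -415.3] [26.1 41.2] 81.5
top [328 234  15  16 115] [ 0.424 -0.249  0.046] zr [0.033 0.052]
   top [ 425.4 -249.6] [44.  24.9] 32.8
side station [531.9  94.6] [346.2 178.2] 86.57 0.013246044628301812
top station [536.1  92.9] [338.  184.3] 85.71 0.011656722656569474
(460, 440, 3) (255, 405, 3)
```

View pics/crop1.png

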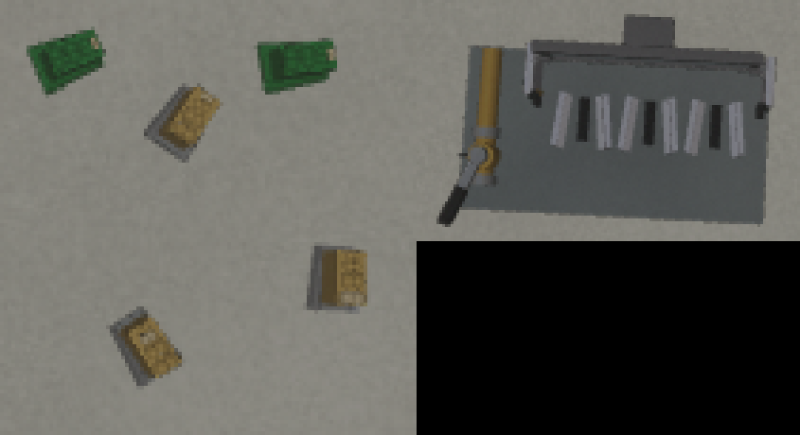

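The crop shows the three models at (185,118), (340,278) and (148,345), the rails at (555–745,95–155), and the lever from its hub (482,157) to its tip (447,222). I need to know which end of each model is the nose, so I'll fit the trapezoid feet and station edges more tightly.

```bash
cat > fit.py <<'E'
from m import *
from scipy.optimize import minimize
TR=np.array([[-28,24],[28,18],[28,-18],[-28,-24]])/1000
def rot(a): return np.array([[np.cos(a),-np.sin(a)],[np.sin(a),np.cos(a)]])
def sdf(L): # soft inside of trapezoid
    x,y=L[:,0],np.abs(L[:,1]); w=.021-.003*(x/.028)
    return np.minimum(.028-np.abs(x),w-y)
def fitmodel(D,c0):
    P=[];V=[]
    for img,W in D.values():
        s=np.linalg.norm(W[...,:2]-np.array(c0)[:2],axis=-1)<.06
        p=W[s]; P.append(p[:,:2]); V.append(np.tanh((p[:,2]-.005)/.002))
    P=np.vstack(P);V=np.concatenate(V)
    cost=lambda q:-np.mean(V*np.tanh(sdf((P-q[:2])@rot(q[2]))/.0015))
    res=[]
    for a in np.radians(np.arange(0,360,15)):
        r=minimize(cost,[c0[0],c0[1],a],method='Nelder-Mead',options=dict(initial_simplex=[[c0[0],c0[1],a],[c0[0]+.01,c0[1],a],[c0[0],c0[1]+.01,a],[c0[0],c0[1],a+.2]]))
        res.append((r.fun,*r.x))
    res.sort(); b=res[0]
    o=[r for r in res if np.cos(r[3]-b[3])<-.8]
    return b,(o[0] if o else None)
def fitall(D):
    img,W=D['top']; m=yellow(img)&(W[...,1]<-.15)&(W[...,1]>-.6)
    k,l,s,ce=cv2.connectedComponentsWithStats(m.astype(np.uint8))
    for i in range(1,k):
        if s[i,4]<40: continue
        c=np.nanmean(W[l==i],0); b,o=fitmodel(D,c); print('model',ce[i].round(0),'score',round(b[0],3),'xy',np.round(b[1:3],4),'nose deg',round(np.degrees(b[3])%360,1),'opp',None if o is None else (round(o[0],3),np.round(o[1:3],4)))
        Q=W[l==i]; L=(Q[:,:2]-b[1:3])@rot(b[3]); f=L[:,0]
        print('   max z tail',np.nanpercentile(Q[f<-.008,2],90).round(4),'nose',np.nanpercentile(Q[f>.008,2],90).round(4))
E
python3 - <<'E'
from fit import *
D=load(); fitall(D)
img,W=D['top']
# lever pts
s=(W[...,2]>.056)&(W[...,2]<.08)&(W[...,0]>.38)&(W[...,0]<.56)&(W[...,1]>.19)&(W[...,1]<.36)
P=W[s]; print('lever n',len(P),P[:,2].mean()); vx,vy,x0,y0=cv2.fitLine((P[:,:2]).astype(np.float32),cv2.DIST_HUBER,0,.001,.001).ravel(); d=np.array([vx,vy]); 
if d[0]>0:d=-d
t=(P[:,:2]-[x0,y0])@d; print('dir',d,'ends',[x0,y0]+d*t.min(),[x0,y0]+d*t.max())
# station base fit: edges, inside rect soft
Pl=[];V=[]
for im,Wq in D.values():
    q=Wq[(Wq[...,0]>.38)&(Wq[...,0]<.56)&(Wq[...,1]>-.11)&(Wq[...,1]<.33)]
    q=q[q[:,2]<.02]; Pl.append(q[:,:2]);V.append(np.tanh((q[:,2]-.006)/.003))
Pl=np.vstack(Pl);V=np.concatenate(V)
def cost(q):
    L=(Pl-q[:2])@rot(q[2]); a=np.minimum(.0925-np.abs(L[:,0]+.0075),.1725-np.abs(L[:,1]-.0375)); return -np.mean(V*np.tanh(a/.002))
r=minimize(cost,[.541,.0555,-.066],method='Nelder-Mead',options=dict(initial_simplex=[[.541,.0555,-.066],[.551,.0555,-.066],[.541,.0655,-.066],[.541,.0555,-.0]]));print('station',r.x,np.degrees(r.x[2]),r.fun)
# rails white
g=img.min(-1); h=(W[...,2]>.018)&(W[...,2]<.034)&(W[...,0]>.49)&(W[...,0]<.6)&(W[...,1]>-.08)&(W[...,1]<.19)
L=(W[h][:,:2]-r.x[:2])@rot(r.x[2]); L=L[np.abs(L[:,0]-.003)<.03]; print('rails x',np.percentile(L[:,0],[2,50,98])); print(np.histogram(L[:,1],np.arange(-.13,.14,.006)))
for im,Wq in D.values():
    q=Wq[(Wq[...,2]>.085)&(Wq[...,2]<.2)]; L=(q[:,:2]-r.x[:2])@rot(r.x[2]); k=(np.abs(L[:,1])<.11)&(L[:,0]>.03)&(L[:,0]<.15); L=L[k]; z=q[k,2]
    print('cover',k.sum(), [(zz,L[np.abs(z-zz)<.006,0].mean().round(4)) for zz in (.1,.12,.14,.16,.175) if (np.abs(z-zz)<.006).any()],z.max() if k.any() else '')
tiles=[]
for n,cs in (('top',[(344,180),(385,223),(334,241)]),('side',[(310,265),(296,316),(253,281)])):
    tiles.append(np.hstack([cv2.resize(D[n][0][y-18:y+18,x-18:x+18],(250,250),interpolation=3) for x,y in cs]))
cv2.imwrite('pics/tiles.png',np.vstack(tiles)[:,:,::-1])
E
```

```text
model [345. 181.] score -0.843 xy [ 0.6179 -0.2916] nose deg 325.8 opp (np.float64(-0.83), array([ 0.6182, -0.2905]))
   max z tail 0.0519 nose 0.0499
model [385. 222.] score -0.848 xy [ 0.4806 -0.4192] nose deg 357.1 opp (np.float64(-0.831), array([ 0.4804, -0.419 ]))
   max z tail 0.0462 nose 0.049
model [335. 242.] score -0.845 xy [ 0.4245 -0.2515] nose deg 31.0 opp (np.float64(-0.829), array([ 0.4243, -0.2512]))
   max z tail 0.0524 nose 0.048
lever n 165 0.06908178505679292
dir [-0.8926991   0.45065314] ends [0.52614982 0.23401188] [0.44160092 0.27669393]
station [ 0.54219403  0.05876441 -0.0640445 ] -3.6694797437688544 -0.8714954099332016
rails x [-0.02318729  0.00457609  0.03183711]
(array([ 0,  0,  0,  0, 33, 33, 17,  0,  0,  0,  0,  7, 31, 35, 12,  0, 17,
       34, 31,  1,  0,  1,  0,  0, 22, 34, 27,  3,  3, 32, 34, 16,  0,  0,
        0,  0,  7, 30, 33, 14,  0,  0,  0,  0]), array([-0.13 , -0.124, -0.118, -0.112, -0.106, -0.1  , -0.094, -0.088,
       -0.082, -0.076, -0.07 , -0.064, -0.058, -0.052, -0.046, -0.04 ,
       -0.034, -0.028, -0.022, -0.016, -0.01 , -0.004,  0.002,  0.008,
        0.014,  0.02 ,  0.026,  0.032,  0.038,  0.044,  0.05 ,  0.056,
        0.062,  0.068,  0.074,  0.08 ,  0.086,  0.092,  0.098,  0.104,
        0.11 ,  0.116,  0.122,  0.128,  0.134]))
cover 670 [(0.1, np.float64(0.0688)), (0.12, np.float64(0.0679)), (0.14, np.float64(0.0678)), (0.16, np.float64(0.0668)), (0.175, np.float64(0.0804))] 0.18951675374900734
cover 637 [(0.1, np.float64(0.07)), (0.12, np.float64(0.0695)), (0.175, np.float64(0.0834))] 0.18857316529004198
```

View pics/tiles.png

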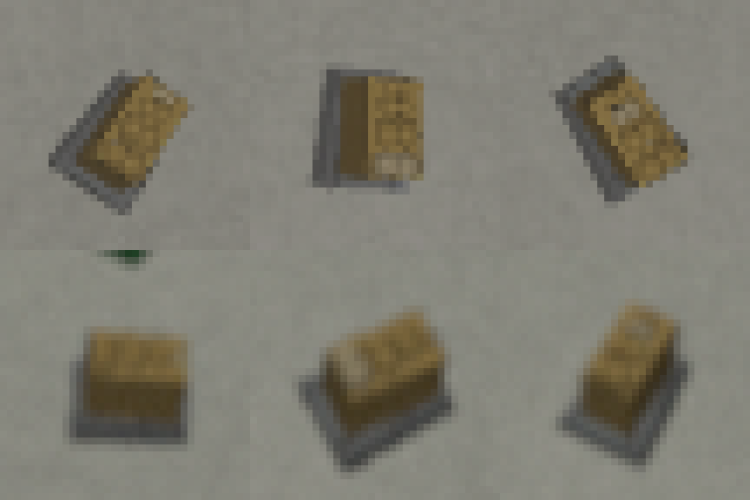

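The fits agree: station origin is about (.542,.058) with yaw −3.7°, the valve axis is about (.515,.238), and the lever is about 1.17 rad open. Shutting the valve comes first, so I'll move above the apron beside the lever with the fingers shut.

Emit:
servo_tool:
  series: "1 -0.328 -0.223 0 0 0 0;1 -0.328 -0.223 0 0 0 0;1 -0.328 -0.223 0 0 0 0;1 -0.328 -0.223 0 0 0 0;1 -0.328 -0.223 0 0 0 0;1 -0.328 -0.223 0 0 0 0;1 -0.328 -0.223 0 0 0 0;1 -0.328 -0.223 0 0 0 0;1 -0.328 -0.223 0 0 0 0;1 -0.328 -0.223 0 0 0 0;1 -0.328 -0.223 0 0 0 0;1 -0.328 -0.223 0 0 0 0"

```text
time_s: 1.1
eef_pos: [0.4306, 0.2143, 0.2559]
eef_rot: [-0.0, 0.179, 0.984, -0.0]
wrist_force: [0.6, 0.7, -0.3]
opening: -0.002
grasp_force: 0.0
```

```bash
cat > plan.py <<'E'
import numpy as np
from scipy.spatial.transform import Rotation as Ro
from bench import ctrl
def plan(*wps, p=None, yaw=None):
    """wps: (x,y,z[,yaw of tool y axis deg, mod 180]) -> tool shift, turn z deg"""
    o=ctrl.get_obs(); q=o['eef_rot']; R=Ro.from_quat([q[1],q[2],q[3],q[0]]).as_matrix(); p=o['eef_pos']
    y0=np.degrees(np.arctan2(R[1,1],R[0,1])); print('pos',p.round(4),'tool y dir deg',round(y0,1),'q6',o['q'][5].round(2),'F',o['wrist_force'].round(1),'open',round(o['opening'],3),'t',o['time_s'])
    for w in wps:
        s=R.T@(np.array(w[:3])-p); t=''
        if len(w)>3:
            d=(w[3]-y0+90)%180-90; 
            Rt=Ro.from_euler('z',d,degrees=True).as_matrix()@np.array([[np.cos(a:=np.radians(y0)),0,0],[0,1,0],[0,0,1]]) if 0 else None
            a=np.radians(y0+d); yb=np.array([np.cos(a),np.sin(a),0]); zb=np.array([0,0,-1.]); xb=np.cross(yb,zb)
            T=np.stack([xb,yb,zb],1); t=Ro.from_matrix(R.T@T).as_rotvec(degrees=True).round(1)
        print(w,'->',s.round(4),t)
E
python3 -c "
from plan import *
plan((.430,.215,.075),(.4524,.2472,.075),(.4611,.2711,.075),(.4775,.2889,.075),(.4989,.2992,.075),(.504,.2992,.075))"
```

```text
pos [0.4306 0.2143 0.2559] tool y dir deg 69.4 q6 -1.0 F [ 0.6  0.7 -0.3] open -0.002 t 1.1
(0.43, 0.215, 0.075) -> [0.0007 0.0005 0.1809] 
(0.4524, 0.2472, 0.075) -> [-0.009   0.0386  0.1809] 
(0.4611, 0.2711, 0.075) -> [-0.0087  0.064   0.1809] 
(0.4775, 0.2889, 0.075) -> [-0.0178  0.0864  0.1809] 
(0.4989, 0.2992, 0.075) -> [-0.0342  0.1036  0.1809] 
(0.504, 0.2992, 0.075) -> [-0.0389  0.1054  0.1808]
```

Emit:
servo_tool:
  series: "1 0 0 0.09 0 0 0;1 0 0 0.09 0 0 0;1 0 0 0.18 0 0 0;1 0 0 0.18 0 0 0;1 0 0 0.18 0 0 0;1 0 0 0.18 0 0 0;1 -0.009 0.039 0.18 0 0 0;1 -0.009 0.039 0.18 0 0 0;1 -0.009 0.064 0.18 0 0 0;1 -0.018 0.086 0.18 0 0 0;1 -0.034 0.104 0.18 0 0 0;1 -0.034 0.104 0.18 0 0 0"

```text
time_s: 2.1
eef_pos: [0.4993, 0.3035, 0.0776]
eef_rot: [-0.0, 0.176, 0.984, 0.001]
wrist_force: [-1.1, -1.2, -0.2]
opening: 0.003
grasp_force: 0.0
```

```bash
cat > lev.py <<'E'
from fit import *
def lever(W):
    s=(W[...,2]>.056)&(W[...,2]<.08)&(W[...,0]>.38)&(W[...,0]<.60)&(W[...,1]>.20)&(W[...,1]<.36)
    P=W[s]; vx,vy,x0,y0=cv2.fitLine((P[:,:2]).astype(np.float32),cv2.DIST_HUBER,0,.001,.001).ravel(); d=np.array([vx,vy])
    t=(P[:,:2]-[x0,y0])@d; print('n',len(P),'ang deg',np.degrees(np.arctan2(vy,vx))%180,'ends',[x0,y0]+d*t.min(),[x0,y0]+d*t.max())
E
python3 - <<'E'
from plan import *
plan((.504,.2992,.075))
from lev import *
c=cam('top');W=cloud(c); lever(W)
cv2.imwrite('pics/v1.png',cv2.resize(c['img'][180:260,140:240,::-1],None,fx=5,fy=5,interpolation=3))
E
```

```text
pos [0.4993 0.3035 0.0776] tool y dir deg 69.7 q6 -0.87 F [-1.1 -1.2 -0.2] open 0.003 t 2.1
(0.504, 0.2992, 0.075) -> [-0.0059 -0.0024  0.0026] 
n 112 ang deg 87.12967 ends [0.51476981 0.22820114] [0.51843972 0.30139659]
```

View pics/v1.png

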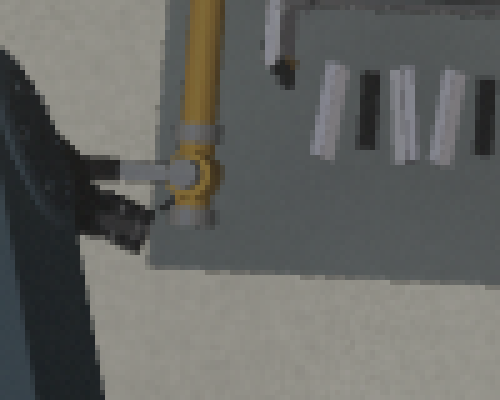

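The lever now points straight left from its hub, from (185,172) towards (85,165), so it looks shut. I'll nudge it against its stop, back off and lift.

Emit:
servo_tool:
  series: "1 -0.004 -0.001 0 0 0 0;1 -0.006 -0.002 0 0 0 0;1 -0.006 -0.002 0 0 0 0"

```text
time_s: 2.4
eef_pos: [0.5, 0.2985, 0.0769]
eef_rot: [-0.003, 0.177, 0.984, 0.001]
wrist_force: [-11.5, 8.9, 3.8]
opening: 0.001
grasp_force: 6.1
```

Emit:
servo_tool:
  series: "1 0.025 -0.01 0 0 0 0;1 0.025 -0.01 -0.15 0 0 0;1 0.025 -0.01 -0.15 0 0 0;1 0.025 -0.01 -0.15 0 0 0;1 0.025 -0.01 -0.15 0 0 0;1 0.025 -0.01 -0.15 0 0 0"

```text
time_s: 2.9
eef_pos: [0.4799, 0.2974, 0.2352]
eef_rot: [0.007, 0.177, 0.984, 0.004]
wrist_force: [0.5, -0.1, 1.2]
opening: -0.002
grasp_force: 0.0
```

```bash
cat > sil.py <<'E'
from fit import *
# silhouette fit of a model (plate+block) in both pictures; alpha from colour distance to the bench
def boxpts(x0,x1,wa,wb,z0,z1): return np.array([[x,s*w,z] for x,w in((x0,wa),(x1,wb)) for s in(-1,1) for z in(z0,z1)])
def parts(sgn): return [boxpts(-28,28,24,18,0,10)/1000,boxpts(-23,23,13,13,10,46)/1000]
def view(c,c0,half=20,ss=8):
    E=np.array(c['extrinsics']); 
    def proj(P):
        q=(P-E[:3,3])@E[:3,:3]; return np.stack([q[:,0]/q[:,2]*c['f']+c['cx'],q[:,1]/q[:,2]*c['f']+c['cy']],1)
    u,v=proj(np.array([[c0[0],c0[1],.02]]))[0].round().astype(int)
    u0,v0=u-half,v-half; t=c['img'][v0:v0+2*half,u0:u0+2*half].astype(float)
    bg=np.median(np.vstack([t[:3].reshape(-1,3),t[-3:].reshape(-1,3)]),0); d=np.linalg.norm(t-bg,axis=2)
    a=np.clip((d-8)/30,0,1)
    # keep only blob nearest the centre
    k,l,s,ce=cv2.connectedComponentsWithStats((a>.25).astype(np.uint8))
    i=1+np.argmin(np.linalg.norm(ce[1:]-half,axis=1)-np.minimum(s[1:,4],60)*.5)
    keep=cv2.dilate((l==i).astype(np.uint8),np.ones((3,3)))>0
    a=a*keep
    def ren(q):
        m=np.zeros((2*half*ss,2*half*ss),np.uint8)
        for P in parts(1):
            W=P.copy(); W[:,:2]=P[:,:2]@rot(q[2]).T+q[:2]
            p=(proj(W)-[u0,v0]+.5)*ss*16; cv2.fillConvexPoly(m,cv2.convexHull(p.round().astype(np.int32)),255,shift=4)
        return cv2.resize(m,(2*half,2*half),interpolation=cv2.INTER_AREA)/255.
    return a,ren
def silfit(C,c0,angs):
    V=[view(c,c0) for c in C]
    off=np.zeros(4)
    def cost(p):
        return sum(np.mean((a-r(p))**2) for a,r in V)
    out=[]
    for a in angs:
        r=minimize(cost,[c0[0],c0[1],a],method='Nelder-Mead',options=dict(xatol=1e-4,fatol=1e-6,initial_simplex=[[c0[0],c0[1],a],[c0[0]+.006,c0[1],a],[c0[0],c0[1]+.006,a],[c0[0],c0[1],a+.2]]))
        out.append((r.fun*1e4,*r.x[:2].round(4),round(np.degrees(r.x[2])%360,1)))
    return out
def models(C,box=(-.6,-.15)):
    W=cloud(C[1]); m=yellow(C[1]['img'])&(W[...,1]>box[0])&(W[...,1]<box[1])
    k,l,s,ce=cv2.connectedComponentsWithStats(m.astype(np.uint8))
    for i in range(1,k):
        if s[i,4]<40: continue
        Q=W[l==i]; c0=np.nanmean(Q,0); r=cv2.minAreaRect((Q[Q[:,2]>.036][:,:2]*1000).astype(np.float32))
        a=np.radians(r[2]+(90 if r[1][0]<r[1][1] else 0)); print('model',np.round(c0,3)); [print('   ',x) for x in silfit(C,c0,[a,a+np.pi])]
E
python3 - <<'E'
from sil import *; from lev import lever
C=[cam('side'),cam('top')]; models(C); lever(cloud(C[1])); print(ctrl.get_obs()['eef_pos'])
E
```

```text
model [ 0.616 -0.288  0.047]
    (np.float64(216.32249683179904), np.float64(0.6175), np.float64(-0.291), np.float64(147.8))
    (np.float64(69.42914682066785), np.float64(0.6182), np.float64(-0.2911), np.float64(324.1))
model [ 0.484 -0.412  0.043]
    (np.float64(223.3077158081695), np.float64(0.4803), np.float64(-0.4188), np.float64(176.9))
    (np.float64(85.36052940626263), np.float64(0.4805), np.float64(-0.4192), np.float64(356.9))
model [ 0.424 -0.249  0.046]
    (np.float64(130.50285334907198), np.float64(0.425), np.float64(-0.2522), np.float64(32.2))
    (np.float64(328.761596556262), np.float64(0.4246), np.float64(-0.2519), np.float64(210.3))
n 147 ang deg 86.031265 ends [0.51347975 0.23048322] [0.51988321 0.32278091]
[0.47711163 0.29632881 0.22892141]
```

The silhouette fit settles the noses at 324°, 357° and 32°, and the valve reads shut (lever at 86.0°, stop at 86.3°). Next I go to the nearest model, at (.425,−.252).

```bash
python3 -c "
from plan import *
plan((.425,-.252,.2,122.2),(.425,-.252,.047,122.2))"
```

```text
pos [0.4771 0.2963 0.2289] tool y dir deg 69.6 q6 -0.87 F [-0.8 -0.8 -0.9] open -0.005 t 3.0
(0.425, -0.252, 0.2, 122.2) -> [-0.1425 -0.5321  0.0278] [  0.1   0.3 -52.6]
(0.425, -0.252, 0.047, 122.2) -> [-0.1419 -0.5326  0.1808] [  0.1   0.3 -52.6]
```

Emit:
servo_tool:
  series: "-1 -0.142 -0.532 0.03 0 0 -52.6;-1 -0.142 -0.532 0.03 0 0 -52.6;-1 -0.142 -0.532 0.03 0 0 -52.6;-1 -0.142 -0.532 0.03 0 0 -52.6;-1 -0.142 -0.532 0.03 0 0 -52.6;-1 -0.142 -0.532 0.03 0 0 -52.6;-1 -0.142 -0.532 0.03 0 0 -52.6;-1 -0.142 -0.532 0.03 0 0 -52.6;-1 -0.142 -0.532 0.03 0 0 -52.6;-1 -0.142 -0.532 0.03 0 0 -52.6;-1 -0.142 -0.532 0.03 0 0 -52.6;-1 -0.142 -0.532 0.03 0 0 -52.6"

```text
time_s: 4.0
eef_pos: [0.4314, -0.16, 0.2001]
eef_rot: [-0.001, -0.277, 0.961, 0.001]
wrist_force: [1.2, 0.2, 0.1]
opening: 0.998
grasp_force: 0.0
```

Emit:
servo_tool:
  series: "-1 0 0 0 0 0 0;-1 0 0 0 0 0 0"

```text
time_s: 4.17
eef_pos: [0.4316, -0.1603, 0.2]
eef_rot: [-0.001, -0.275, 0.962, 0.001]
wrist_force: [0.6, 0.0, 0.4]
opening: 1.001
grasp_force: 0.0
```

```bash
python3 -c "
from plan import *
plan((.425,-.252,.1,122.2),(.425,-.252,.047,122.2))"
```

```text
pos [ 0.4316 -0.1603  0.2   ] tool y dir deg 121.9 q6 -2.74 F [0.6 0.  0.4] open 1.001 t 4.1667
(0.425, -0.252, 0.1, 122.2) -> [ 0.0539 -0.0746  0.0999] [ 0.1 -0.1 -0.3]
(0.425, -0.252, 0.047, 122.2) -> [ 0.0538 -0.0747  0.1529] [ 0.1 -0.1 -0.3]
```

Emit:
servo_tool:
  series: "-1 0.054 -0.075 0 0 0 0;-1 0.054 -0.075 0 0 0 0;-1 0.054 -0.075 0.05 0 0 0;-1 0.054 -0.075 0.1 0 0 0;-1 0.054 -0.075 0.13 0 0 0;-1 0.054 -0.075 0.153 0 0 0;-1 0.054 -0.075 0.153 0 0 0;-1 0.054 -0.075 0.153 0 0 0"

```text
time_s: 4.83
eef_pos: [0.4261, -0.2484, 0.0469]
eef_rot: [-0.001, -0.278, 0.961, 0.002]
wrist_force: [-0.2, -0.0, 0.5]
opening: 1.0
grasp_force: 0.0
```

Emit:
servo_tool:
  series: "1 0 0 0 0 0 0;1 0 0 0 0 0 0;1 0 0 0 0 0 0;1 0 0 0 0 0 0;1 0 0 0 0 0 0;1 0 0 0 0 0 0;1 0 0 0 0 0 0;1 0 0 0 0 0 0"

```text
time_s: 5.5
eef_pos: [0.4282, -0.2517, 0.0499]
eef_rot: [0.001, -0.277, 0.961, -0.001]
wrist_force: [-1.1, 1.6, 8.0]
opening: 0.289
grasp_force: 60.9
```

Emit:
servo_tool:
  series: "1 0 0 -0.04 0 0 0;1 0 0 -0.08 0 0 0;1 0 0 -0.1 0 0 0;1 0 0 -0.1 0 0 0;1 0 0 -0.1 0 0 0;1 0 0 -0.1 0 0 0"

```text
time_s: 6.0
eef_pos: [0.4265, -0.2502, 0.1472]
eef_rot: [-0.001, -0.277, 0.961, 0.001]
wrist_force: [-0.4, 0.2, -1.7]
opening: 0.291
grasp_force: 60.2
```

```bash
python3 - <<'E'
from plan import *
plan((.4735,-.012,.13,86.33),(.4735,-.012,.06,86.33))
from sil import *
C=[cam('side'),cam('top')]
cv2.imwrite('pics/g1.png',np.hstack([cv2.resize(C[0]['img'][200:320,190:310],(400,400),interpolation=3),cv2.resize(C[1]['img'][190:290,280:380],(400,400),interpolation=3)])[:,:,::-1])
E
```

```text
pos [ 0.4265 -0.2502  0.1472] tool y dir deg 122.1 q6 -2.9 F [-0.4  0.2 -1.7] open 0.291 t 6.0
(0.4735, -0.012, 0.13, 86.33) -> [-0.1666  0.1767  0.0175] [ 0.1 -0.1 35.8]
(0.4735, -0.012, 0.06, 86.33) -> [-0.1666  0.1765  0.0875] [ 0.1 -0.1 35.8]
```

View pics/g1.png

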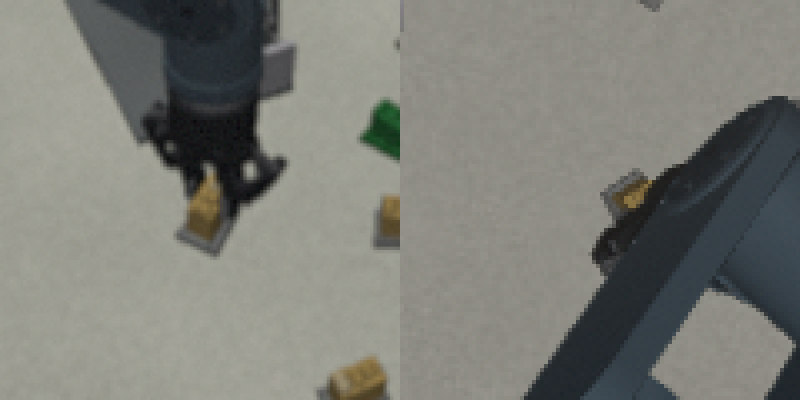

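It's held level by the block, with the green models undisturbed. I'll carry it to the right-hand apron.

Emit:
servo_tool:
  series: "1 -0.167 0.177 0 0 0 35.8;1 -0.167 0.177 0 0 0 35.8;1 -0.167 0.177 0 0 0 35.8;1 -0.167 0.177 0 0 0 35.8;1 -0.167 0.177 0 0 0 35.8;1 -0.167 0.177 0 0 0 35.8;1 -0.167 0.177 0 0 0 35.8;1 -0.167 0.177 0.04 0 0 35.8;1 -0.167 0.177 0.06 0 0 35.8;1 -0.167 0.177 0.082 0 0 35.8;1 -0.167 0.177 0.082 0 0 35.8;1 -0.167 0.177 0.082 0 0 35.8"

```text
time_s: 7.1
eef_pos: [0.4728, -0.0118, 0.0647]
eef_rot: [-0.002, 0.032, 0.999, 0.001]
wrist_force: [-1.3, 0.3, -2.6]
opening: 0.286
grasp_force: 62.4
```

```bash
python3 - <<'E'
from plan import *
plan((.4735,-.012,.06,86.33),(.5174,-.0148,.06,86.33))
from sil import *
C=[cam('side'),cam('top')]
cv2.imwrite('pics/p1.png',np.hstack([cv2.resize(C[0]['img'][160:270,180:290],(400,400),interpolation=3),cv2.resize(C[1]['img'][170:270,180:280],(400,400),interpolation=3)])[:,:,::-1])
E
```

```text
pos [ 0.4728 -0.0118  0.0647] tool y dir deg 86.4 q6 -1.78 F [-1.3  0.3 -2.6] open 0.286 t 7.1
(0.4735, -0.012, 0.06, 86.33) -> [-0.0007 -0.0002  0.0047] [ 0.1 -0.3  0. ]
(0.5174, -0.0148, 0.06, 86.33) -> [-0.0447 -0.0002  0.0045] [ 0.1 -0.3  0. ]
```

View pics/p1.png

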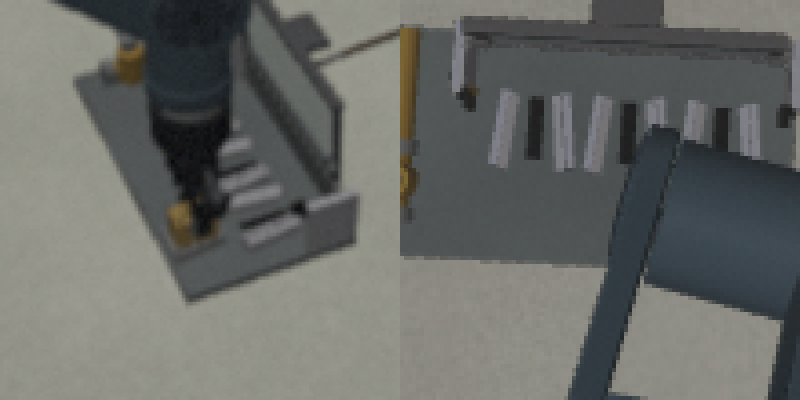

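The model hangs over the apron in front of the right-hand way, at about (195,235) in the side half, with the way's floor at (280,215). I'll lower it to contact.

Emit:
servo_tool:
  series: "1 0 0 0.002 0 0 0;1 0 0 0.003 0 0 0;1 0 0 0.004 0 0 0;1 0 0 0.004 0 0 0"

```text
time_s: 7.53
eef_pos: [0.4745, -0.0124, 0.0627]
eef_rot: [0.0, 0.032, 0.999, -0.0]
wrist_force: [-0.5, 0.3, -2.5]
opening: 0.288
grasp_force: 62.4
```

Emit:
servo_tool:
  series: "1 0 0 0.001 0 0 0;1 0 0 0.002 0 0 0;1 0 0 0.003 0 0 0;1 0 0 0.003 0 0 0"

```text
time_s: 7.87
eef_pos: [0.4751, -0.0124, 0.061]
eef_rot: [0.0, 0.032, 0.999, -0.0]
wrist_force: [-4.8, 0.2, 14.4]
opening: 0.289
grasp_force: 64.5
```

Contact came at TCP z .061. I'll ease up 1 mm and slide it forward 40 mm.

Emit:
servo_tool:
  series: "1 0 0 -0.0015 0 0 0;1 -0.01 0 -0.0015 0 0 0;1 -0.02 0 -0.0015 0 0 0;1 -0.03 0 -0.0015 0 0 0;1 -0.035 0 -0.0015 0 0 0;1 -0.04 0 -0.0015 0 0 0;1 -0.04 0 -0.0015 0 0 0;1 -0.04 0 -0.0015 0 0 0"

```text
time_s: 8.53
eef_pos: [0.5151, -0.0149, 0.0612]
eef_rot: [0.001, 0.032, 0.999, -0.0]
wrist_force: [-0.1, -0.5, 3.3]
opening: 0.289
grasp_force: 63.2
```

```bash
python3 - <<'E'
from plan import *
plan((.5374,-.0161,.061,86.33))
E
```

```text
pos [ 0.5151 -0.0149  0.0612] tool y dir deg 86.4 q6 -1.77 F [-0.1 -0.5  3.3] open 0.289 t 8.5333
(0.5374, -0.0161, 0.061, 86.33) -> [-0.0223  0.0002  0.0002] [-0.   0.1  0. ]
```

No side force 22 mm short of the seat. I'll continue in smaller steps.

Emit:
servo_tool:
  series: "1 -0.004 0 0 0 0 0;1 -0.008 0 0 0 0 0;1 -0.012 0 0 0 0 0;1 -0.012 0 0 0 0 0;1 -0.012 0 0 0 0 0"

```text
time_s: 8.95
eef_pos: [0.5264, -0.0155, 0.0611]
eef_rot: [0.0, 0.032, 0.999, 0.0]
wrist_force: [-1.5, 0.4, 5.6]
opening: 0.292
grasp_force: 63.5
```

Emit:
servo_tool:
  series: "1 -0.003 0 0 0 0 0;1 -0.006 0 0 0 0 0;1 -0.009 0 0 0 0 0;1 -0.009 0 0 0 0 0;1 -0.009 0 0 0 0 0"

```text
time_s: 9.37
eef_pos: [0.5351, -0.0161, 0.0611]
eef_rot: [-0.0, 0.032, 0.999, 0.0]
wrist_force: [-3.7, 0.3, 6.3]
opening: 0.286
grasp_force: 63.6
```

Emit:
servo_tool:
  series: "1 -0.002 0 0 0 0 0;1 -0.004 0 0 0 0 0;1 -0.004 0 0 0 0 0;1 -0.004 0 0 0 0 0"

```text
time_s: 9.7
eef_pos: [0.5382, -0.0163, 0.061]
eef_rot: [-0.001, 0.032, 0.999, -0.0]
wrist_force: [-7.2, -0.1, 9.6]
opening: 0.295
grasp_force: 59.3
```

Emit:
servo_tool:
  series: "1 -0.002 0 0 0 0 0;1 -0.004 0 0 0 0 0;1 -0.004 0 0 0 0 0;1 -0.004 0 0 0 0 0"

```text
time_s: 10.03
eef_pos: [0.54, -0.0166, 0.0609]
eef_rot: [-0.004, 0.031, 0.999, 0.0]
wrist_force: [-16.6, -1.9, 18.4]
opening: 0.289
grasp_force: 60.6
```

Emit:
servo_tool:
  series: "1 -0.003 0 -0.001 0 0 0;1 -0.006 0 -0.001 0 0 0;1 -0.006 0 -0.001 0 0 0;1 -0.006 0 -0.001 0 0 0"

```text
time_s: 10.37
eef_pos: [0.5405, -0.0166, 0.061]
eef_rot: [-0.011, 0.031, 0.999, 0.0]
wrist_force: [-37.9, -3.8, 33.9]
opening: 0.295
grasp_force: 62.5
```

It's wedged: 38 N for only 0.5 mm more travel. I'll relax, open and lift clear.

Emit:
servo_tool:
  series: "1 0.006 0 0 0 0 0;1 0.006 0 0 0 0 0;0.3 0.006 0 0 0 0 0;0.3 0.006 0 0 0 0 0;0.3 0.006 0 0 0 0 0;0.3 0.006 0 0 0 0 0;0.3 0.006 0 -0.03 0 0 0;0.3 0.006 0 -0.07 0 0 0;0.3 0.006 0 -0.11 0 0 0;0.3 0.006 0 -0.14 0 0 0;0.3 0.006 0 -0.14 0 0 0;0.3 0.006 0 -0.14 0 0 0"

```text
time_s: 11.37
eef_pos: [0.5451, -0.017, 0.2045]
eef_rot: [0.003, 0.032, 0.999, -0.001]
wrist_force: [-0.5, -0.6, -1.5]
opening: 0.352
grasp_force: 0.0
```

Emit:
servo_tool:
  series: "-1 0.08 -0.12 0 0 0 0;-1 0.08 -0.12 0 0 0 0;-1 0.08 -0.12 0 0 0 0;-1 0.08 -0.12 0 0 0 0;-1 0.08 -0.12 0 0 0 0"

```text
time_s: 11.78
eef_pos: [0.4531, -0.1334, 0.2]
eef_rot: [-0.002, 0.034, 0.999, 0.0]
wrist_force: [0.9, -0.8, -0.1]
opening: 0.995
grasp_force: 0.0
```

```bash
cat > st.py <<'E'
from sil import *; from lev import lever; from plan import plan
O=np.array([.5422,.0588]); YAW=np.radians(-3.67)
def station(C,name=None):
    # yellow blocks on the station: centre of block top in station frame
    for c,n in zip(C,('side','top')):
        W=cloud(c); m=yellow(c['img'])&(W[...,2]>.048)&(W[...,2]<.07)&(W[...,0]>.4)&(W[...,0]<.62)&(W[...,1]>-.09)&(W[...,1]<.21)
        k,l,s,ce=cv2.connectedComponentsWithStats(m.astype(np.uint8))
        for i in range(1,k):
            if s[i,4]<25: continue
            L=((W[l==i][:,:2]-O)@rot(YAW)*1000).astype(np.float32); r=cv2.minAreaRect(L); print(n,'block at station mm',np.round(r[0],1),np.round(r[1],1),round(r[2],1))
E
python3 - <<'E'
from st import *
C=[cam('side'),cam('top')]; station(C); models(C); lever(cloud(C[1])); plan((.618,-.291,.2,54.3),(.618,-.291,.049,54.3))
E
```

```text
top block at station mm [ -0.4 -74.2] [23.5 43.6] 88.6
model [ 0.617 -0.288  0.047]
    (np.float64(224.6984098927125), np.float64(0.6175), np.float64(-0.291), np.float64(147.4))
    (np.float64(80.37204478565877), np.float64(0.6182), np.float64(-0.2911), np.float64(324.2))
model [ 0.484 -0.412  0.042]
    (np.float64(234.65556631894617), np.float64(0.4801), np.float64(-0.4187), np.float64(177.5))
    (np.float64(92.25523227621414), np.float64(0.4806), np.float64(-0.4191), np.float64(357.1))
n 146 ang deg 86.33171 ends [0.51382971 0.22780365] [0.51988627 0.32227309]
pos [ 0.4551 -0.1315  0.2006] tool y dir deg 86.2 q6 -2.04 F [0.2 0.7 0.3] open 0.997 t 11.8833
(0.618, -0.291, 0.2, 54.3) -> [-1.731e-01 -1.485e-01  1.000e-04] [ 0.  -0.1 31.9]
(0.618, -0.291, 0.049, 54.3) -> [-0.1734 -0.1487  0.1511] [ 0.  -0.1 31.9]
```

The first block sits at station (−0.4, −74.2) mm, i.e. seated. The others haven't moved. Next is the model at (.618,−.291).

Emit:
servo_tool:
  series: "-1 -0.173 -0.149 0 0 0 31.9;-1 -0.173 -0.149 0 0 0 31.9;-1 -0.173 -0.149 0 0 0 31.9;-1 -0.173 -0.149 0 0 0 31.9;-1 -0.173 -0.149 0 0 0 31.9;-1 -0.173 -0.149 0 0 0 31.9;-1 -0.173 -0.149 0.04 0 0 31.9;-1 -0.173 -0.149 0.08 0 0 31.9;-1 -0.173 -0.149 0.12 0 0 31.9;-1 -0.173 -0.149 0.151 0 0 31.9;-1 -0.173 -0.149 0.151 0 0 31.9;-1 -0.173 -0.149 0.151 0 0 31.9"

```text
time_s: 12.88
eef_pos: [0.618, -0.2885, 0.0477]
eef_rot: [-0.003, 0.305, 0.952, 0.001]
wrist_force: [0.9, -0.1, 1.5]
opening: 1.001
grasp_force: 0.0
```

Emit:
servo_tool:
  series: "1 0 0 0 0 0 0;1 0 0 0 0 0 0;1 0 0 0 0 0 0;1 0 0 0 0 0 0;1 0 0 0 0 0 0;1 0 0 0 0 0 0;1 0 0 0 0 0 0;1 0 0 -0.04 0 0 0;1 0 0 -0.08 0 0 0;1 0 0 -0.1 0 0 0;1 0 0 -0.1 0 0 0;1 0 0 -0.1 0 0 0"

```text
time_s: 13.88
eef_pos: [0.6198, -0.2915, 0.1528]
eef_rot: [0.002, 0.305, 0.952, -0.001]
wrist_force: [-0.1, -0.3, -3.1]
opening: 0.285
grasp_force: 60.1
```

```bash
python3 -c "
from plan import *
plan((.4845,.1376,.15,86.33),(.4845,.1376,.063,86.33),(.4797,.0628,.15,86.33))"
```

```text
pos [ 0.6198 -0.2915  0.1528] tool y dir deg 54.5 q6 -1.56 F [-0.1 -0.3 -3.1] open 0.285 t 13.8833
(0.4845, 0.1376, 0.15, 86.33) -> [0.3595 0.2705 0.0016] [ -0.1   0.2 -31.9]
(0.4845, 0.1376, 0.063, 86.33) -> [0.3598 0.2705 0.0886] [ -0.1   0.2 -31.9]
(0.4797, 0.0628, 0.15, 86.33) -> [0.3199 0.2069 0.0017] [ -0.1   0.2 -31.9]
```

Emit:
servo_tool:
  series: "1 0.32 0.207 -0.02 0 0 -31.9;1 0.32 0.207 -0.02 0 0 -31.9;1 0.32 0.207 -0.02 0 0 -31.9;1 0.32 0.207 -0.02 0 0 -31.9;1 0.32 0.207 -0.02 0 0 -31.9;1 0.32 0.207 -0.02 0 0 -31.9;1 0.32 0.207 -0.02 0 0 -31.9;1 0.32 0.207 -0.02 0 0 -31.9;1 0.32 0.207 -0.02 0 0 -31.9;1 0.32 0.207 -0.02 0 0 -31.9;1 0.32 0.207 0.02 0 0 -31.9;1 0.32 0.207 0.05 0 0 -31.9"

```text
time_s: 14.88
eef_pos: [0.4784, 0.0645, 0.0994]
eef_rot: [0.0, 0.031, 1.0, -0.0]
wrist_force: [-0.0, -0.0, -3.1]
opening: 0.289
grasp_force: 60.1
```

Emit:
servo_tool:
  series: "1 0 0 0 0 0 0;1 0 0 0 0 0 0"

```text
time_s: 15.05
eef_pos: [0.4763, 0.0636, 0.0984]
eef_rot: [-0.004, 0.032, 0.999, 0.0]
wrist_force: [-0.2, 0.2, -1.4]
opening: 0.286
grasp_force: 60.1
```

```bash
python3 -c "
from plan import *
plan((.479,.0628,.065,86.33))"
```

```text
pos [0.4763 0.0636 0.0984] tool y dir deg 86.4 q6 -1.62 F [-0.2  0.2 -1.4] open 0.286 t 15.05
(0.479, 0.0628, 0.065, 86.33) -> [-0.003  -0.0006  0.0334] [ 0.  -0.4  0. ]
```

Emit:
servo_tool:
  series: "1 -0.002 0 0.02 0 0 0;1 -0.002 0 0.033 0 0 0;1 -0.002 0 0.033 0 0 0;1 -0.002 0 0.035 0 0 0;1 -0.002 0 0.036 0 0 0;1 -0.002 0 0.036 0 0 0"

```text
time_s: 15.55
eef_pos: [0.482, 0.0631, 0.0661]
eef_rot: [0.001, 0.032, 0.999, -0.0]
wrist_force: [0.4, -0.1, -1.2]
opening: 0.287
grasp_force: 60.1
```

```bash
python3 -c "
from plan import *
plan((.479,.0628,.061,86.33),(.5222,.0601,.061,86.33))"
```

```text
pos [0.482  0.0631 0.0661] tool y dir deg 86.3 q6 -1.62 F [ 0.4 -0.1 -1.2] open 0.287 t 15.55
(0.479, 0.0628, 0.061, 86.33) -> [ 0.003  -0.0005  0.0051] [-0.   0.1  0. ]
(0.5222, 0.0601, 0.061, 86.33) -> [-0.0403 -0.0004  0.0052] [-0.   0.1  0. ]
```

Emit:
servo_tool:
  series: "1 0.003 -0.0005 0.002 0 0 0;1 0.003 -0.0005 0.004 0 0 0;1 0.003 -0.0005 0.005 0 0 0;1 0.003 -0.0005 0.006 0 0 0;1 0.003 -0.0005 0.006 0 0 0"

```text
time_s: 15.97
eef_pos: [0.4806, 0.0627, 0.0647]
eef_rot: [0.002, 0.031, 1.0, -0.0]
wrist_force: [-17.5, -0.7, 49.3]
opening: 0.291
grasp_force: 66.6
```

The model touches the apron at TCP z .065, which matches the 53 mm grip height. I'll ease off and slide.

Emit:
servo_tool:
  series: "1 0 0 -0.004 0 0 0;1 0 0 -0.0045 0 0 0;1 0 0 -0.0045 0 0 0"

```text
time_s: 16.22
eef_pos: [0.4791, 0.0628, 0.0649]
eef_rot: [0.001, 0.032, 0.999, -0.0]
wrist_force: [-2.3, -1.2, 13.1]
opening: 0.286
grasp_force: 62.3
```

Emit:
servo_tool:
  series: "1 -0.01 0 0 0 0 0;1 -0.02 0 0 0 0 0;1 -0.03 0 0 0 0 0;1 -0.038 0 0 0 0 0;1 -0.038 0 0 0 0 0;1 -0.038 0 0 0 0 0"

```text
time_s: 16.72
eef_pos: [0.516, 0.0607, 0.0647]
eef_rot: [-0.0, 0.032, 1.0, -0.0]
wrist_force: [-8.3, 0.2, 16.8]
opening: 0.287
grasp_force: 63.5
```

Emit:
servo_tool:
  series: "1 -0.004 0 -0.001 0 0 0;1 -0.008 0 -0.001 0 0 0;1 -0.012 0 -0.001 0 0 0;1 -0.016 0 -0.001 0 0 0;1 -0.02 0 -0.001 0 0 0;1 -0.02 0 -0.001 0 0 0"

```text
time_s: 17.22
eef_pos: [0.5354, 0.0594, 0.0648]
eef_rot: [-0.001, 0.032, 0.999, 0.0]
wrist_force: [-6.2, 1.0, 10.6]
opening: 0.286
grasp_force: 62.5
```

Emit:
servo_tool:
  series: "1 -0.003 0 0 0 0 0;1 -0.006 0 0 0 0 0;1 -0.006 0 0 0 0 0;1 -0.006 0 0 0 0 0"

```text
time_s: 17.55
eef_pos: [0.5387, 0.059, 0.0649]
eef_rot: [-0.004, 0.031, 1.0, -0.0]
wrist_force: [-18.0, -1.0, 22.6]
opening: 0.287
grasp_force: 64.2
```

Emit:
servo_tool:
  series: "1 -0.003 0 -0.001 0 0 0;1 -0.006 0 -0.001 0 0 0;1 -0.008 0 -0.001 0 0 0;1 -0.008 0 -0.001 0 0 0;1 -0.008 0 -0.001 0 0 0"

```text
time_s: 17.97
eef_pos: [0.542, 0.0585, 0.0649]
eef_rot: [-0.01, 0.031, 0.999, -0.001]
wrist_force: [-33.1, -3.8, 33.3]
opening: 0.289
grasp_force: 65.5
```

Emit:
servo_tool:
  series: "1 -0.003 0 -0.001 0 0 0;1 -0.006 0 -0.002 0 0 0;1 -0.006 0 -0.002 0 0 0;1 -0.006 0 -0.002 0 0 0"

```text
time_s: 18.3
eef_pos: [0.5425, 0.0585, 0.065]
eef_rot: [-0.016, 0.03, 0.999, -0.001]
wrist_force: [-47.7, -3.7, 39.1]
opening: 0.29
grasp_force: 66.0
```

Wedged again (0.5 mm for 15 N more). Release and lift.

Emit:
servo_tool:
  series: "1 0.012 0 0 0 0 0;1 0.012 0 0 0 0 0;0.3 0.012 0 0 0 0 0;0.3 0.012 0 0 0 0 0;0.3 0.012 0 0 0 0 0;0.3 0.012 0 0 0 0 0;0.3 0.012 0 -0.03 0 0 0;0.3 0.012 0 -0.07 0 0 0;0.3 0.012 0 -0.11 0 0 0;0.3 0.012 0 -0.14 0 0 0;0.3 0.012 0 -0.14 0 0 0;0.3 0.012 0 -0.14 0 0 0"

```text
time_s: 19.3
eef_pos: [0.5459, 0.0588, 0.2103]
eef_rot: [0.003, 0.032, 0.999, -0.0]
wrist_force: [-0.3, -0.1, -0.4]
opening: 0.346
grasp_force: 0.0
```

Emit:
servo_tool:
  series: "-1 0.1 -0.28 0 0 0 0;-1 0.1 -0.28 0 0 0 0;-1 0.1 -0.28 0 0 0 0;-1 0.1 -0.28 0 0 0 0;-1 0.1 -0.28 0 0 0 0;-1 0.1 -0.28 0 0 0 0;-1 0.1 -0.28 0 0 0 0;-1 0.1 -0.28 0 0 0 0;-1 0.1 -0.28 0 0 0 0"

```text
time_s: 20.05
eef_pos: [0.4248, -0.2161, 0.206]
eef_rot: [-0.001, 0.034, 0.999, 0.001]
wrist_force: [-1.1, -0.4, -0.5]
opening: 0.999
grasp_force: 0.0
```

```bash
python3 - <<'E'
from st import *
C=[cam('side'),cam('top')]; station(C); models(C); lever(cloud(C[1])); plan((.4805,-.419,.2,87.0),(.4805,-.419,.049,87.0))
cv2.imwrite('pics/s2.png',np.hstack([cv2.resize(C[0]['img'][145:245,190:290],(400,400),interpolation=3),cv2.resize(C[1]['img'][170:250,200:280],(400,400),interpolation=3)])[:,:,::-1])
E
```

```text
top block at station mm [ -0.5 -74.2] [23.4 43.9] 88.3
top block at station mm [-5.3 -0.4] [40.7 25. ] 2.5
model [ 0.484 -0.412  0.041]
    (np.float64(3324.5176701895252), np.float64(0.4795), np.float64(-0.4187), np.float64(178.8))
    (np.float64(3184.9650646338323), np.float64(0.4802), np.float64(-0.4187), np.float64(357.3))
n 152 ang deg 86.439445 ends [0.51398841 0.22814099] [0.51990269 0.32319009]
pos [ 0.4259 -0.2135  0.2062] tool y dir deg 86.3 q6 -2.22 F [ 0.5  0.2 -0.7] open 1.003 t 20.15
(0.4805, -0.419, 0.2, 87.0) -> [-0.0677 -0.2015  0.0057] [ 0.1 -0.1 -0.7]
(0.4805, -0.419, 0.049, 87.0) -> [-0.068  -0.2018  0.1567] [ 0.1 -0.1 -0.7]
```

View pics/s2.png

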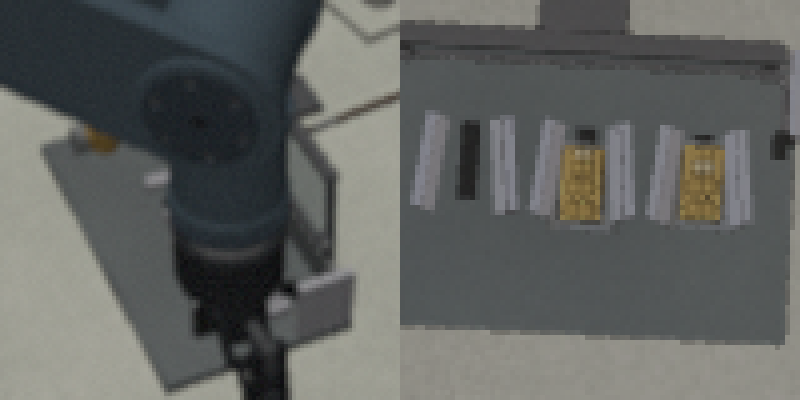

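The picture shows both models between their rails, but the middle one (560–603, 143–222) looks about 5 mm less deep than the right one once station yaw is allowed for. I'll seat all of them later with a push from behind. First, the third model.

Emit:
servo_tool:
  series: "-1 -0.068 -0.202 0 0 0 -0.7;-1 -0.068 -0.202 0 0 0 -0.7;-1 -0.068 -0.202 0 0 0 -0.7;-1 -0.068 -0.202 0 0 0 -0.7;-1 -0.068 -0.202 0 0 0 -0.7;-1 -0.068 -0.202 0.04 0 0 -0.7;-1 -0.068 -0.202 0.08 0 0 -0.7;-1 -0.068 -0.202 0.12 0 0 -0.7;-1 -0.068 -0.202 0.15 0 0 -0.7;-1 -0.068 -0.202 0.157 0 0 -0.7;-1 -0.068 -0.202 0.157 0 0 -0.7;-1 -0.068 -0.202 0.157 0 0 -0.7"

```text
time_s: 21.15
eef_pos: [0.4827, -0.4194, 0.0513]
eef_rot: [0.0, 0.025, 1.0, -0.0]
wrist_force: [-0.3, 0.0, 0.9]
opening: 0.996
grasp_force: 0.0
```

Emit:
servo_tool:
  series: "1 0 0 0 0 0 0;1 0 0 0 0 0 0;1 0 0 0 0 0 0;1 0 0 0 0 0 0;1 0 0 0 0 0 0;1 0 0 0 0 0 0;1 0 0 0 0 0 0;1 0 0 0 0 0 0"

```text
time_s: 21.82
eef_pos: [0.4817, -0.4207, 0.0517]
eef_rot: [0.001, 0.026, 1.0, -0.001]
wrist_force: [-0.7, 3.1, 6.0]
opening: 0.289
grasp_force: 60.1
```

Emit:
servo_tool:
  series: "1 0 0 -0.04 0 0 0;1 0 0 -0.08 0 0 0;1 0 0 -0.1 0 0 0;1 0 0 -0.1 0 0 0;1 0 0 -0.1 0 0 0"

```text
time_s: 22.23
eef_pos: [0.4817, -0.4208, 0.1517]
eef_rot: [0.001, 0.026, 1.0, -0.001]
wrist_force: [-0.4, 0.4, -1.8]
opening: 0.286
grasp_force: 60.1
```

```bash
python3 -c "
from plan import *
plan((.44,-.15,.16,86.33),(.4837,.1377,.12,86.33),(.4837,.1377,.066,86.33))"
```

```text
pos [ 0.4817 -0.4208  0.1517] tool y dir deg 87.0 q6 -2.42 F [-0.4  0.4 -1.8] open 0.286 t 22.2333
(0.44, -0.15, 0.16, 86.33) -> [ 0.0555  0.2682 -0.0089] [-0.1  0.1  0.7]
(0.4837, 0.1377, 0.12, 86.33) -> [0.0268 0.5579 0.0306] [-0.1  0.1  0.7]
(0.4837, 0.1377, 0.066, 86.33) -> [0.0269 0.558  0.0846] [-0.1  0.1  0.7]
```

Emit:
servo_tool:
  series: "1 0.027 0.56 0 0 0 0.7;1 0.027 0.56 0 0 0 0.7;1 0.027 0.56 0 0 0 0.7;1 0.027 0.56 0 0 0 0.7;1 0.027 0.56 0 0 0 0.7;1 0.027 0.56 0 0 0 0.7;1 0.027 0.56 0 0 0 0.7;1 0.027 0.56 0 0 0 0.7;1 0.027 0.56 0 0 0 0.7;1 0.027 0.56 0 0 0 0.7;1 0.027 0.56 0 0 0 0.7;1 0.027 0.56 0 0 0 0.7"

```text
time_s: 23.23
eef_pos: [0.4807, 0.0819, 0.1482]
eef_rot: [-0.002, 0.032, 0.999, 0.0]
wrist_force: [0.9, 0.6, -2.2]
opening: 0.289
grasp_force: 60.2
```

Emit:
servo_tool:
  series: "1 0 0 0 0 0 0;1 0 0 0 0 0 0"

```text
time_s: 23.4
eef_pos: [0.4808, 0.0822, 0.1482]
eef_rot: [-0.002, 0.029, 1.0, 0.0]
wrist_force: [0.6, -0.5, -1.6]
opening: 0.29
grasp_force: 60.5
```

```bash
python3 -c "
from plan import *
plan((.4837,.1377,.12,86.33),(.4837,.1377,.066,86.33))"
```

```text
pos [0.4808 0.0822 0.1482] tool y dir deg 86.6 q6 -1.59 F [ 0.6 -0.5 -1.6] open 0.29 t 23.4
(0.4837, 0.1377, 0.12, 86.33) -> [0.0002 0.0556 0.0282] [-0.  -0.2  0.3]
(0.4837, 0.1377, 0.066, 86.33) -> [0.     0.0556 0.0822] [-0.  -0.2  0.3]
```

Emit:
servo_tool:
  series: "1 0.0015 0.056 0 0 0 0.3;1 0.0015 0.056 0 0 0 0.3;1 0.0015 0.056 0.03 0 0 0.3;1 0.0015 0.056 0.06 0 0 0.3;1 0.0015 0.056 0.08 0 0 0.3;1 0.0015 0.056 0.08 0 0 0.3;1 0.0015 0.056 0.08 0 0 0.3"

```text
time_s: 23.98
eef_pos: [0.4836, 0.1344, 0.0688]
eef_rot: [-0.002, 0.035, 0.999, -0.0]
wrist_force: [0.5, -0.4, -2.7]
opening: 0.289
grasp_force: 60.8
```

Emit:
servo_tool:
  series: "1 0 0 0.002 0 0 0;1 0 0 0.003 0 0 0;1 0 0 0.004 0 0 0;1 0 0 0.004 0 0 0"

```text
time_s: 24.32
eef_pos: [0.4855, 0.1357, 0.0672]
eef_rot: [0.001, 0.035, 0.999, 0.0]
wrist_force: [-0.2, 0.3, -1.9]
opening: 0.289
grasp_force: 60.8
```

```bash
python3 -c "
from plan import *
plan((.4837,.1377,.064,86.33),(.525,.1350,.064,86.33),(.5470,.1336,.064,86.33))"
```

```text
pos [0.4855 0.1357 0.0672] tool y dir deg 86.0 q6 -1.47 F [-0.2  0.3 -1.9] open 0.289 t 24.3167
(0.4837, 0.1377, 0.064, 86.33) -> [0.002  0.0019 0.0032] [ 0.   0.1 -0.3]
(0.525, 0.135, 0.064, 86.33) -> [-0.0394  0.0021  0.0033] [ 0.   0.1 -0.3]
(0.547, 0.1336, 0.064, 86.33) -> [-0.0615  0.0022  0.0033] [ 0.   0.1 -0.3]
```

Emit:
servo_tool:
  series: "1 0.001 0.002 0.002 0 0 -0.3;1 0.001 0.002 0.003 0 0 -0.3;1 0.001 0.002 0.004 0 0 -0.3;1 0.001 0.002 0.004 0 0 -0.3"

```text
time_s: 24.65
eef_pos: [0.4842, 0.1382, 0.0637]
eef_rot: [-0.0, 0.031, 1.0, 0.0]
wrist_force: [-5.2, 1.1, 10.8]
opening: 0.294
grasp_force: 62.4
```

Emit:
servo_tool:
  series: "1 -0.01 0 -0.001 0 0 0;1 -0.02 0 -0.001 0 0 0;1 -0.03 0 -0.001 0 0 0;1 -0.04 0 -0.001 0 0 0;1 -0.04 0 -0.001 0 0 0;1 -0.04 0 -0.001 0 0 0"

```text
time_s: 25.15
eef_pos: [0.5257, 0.1352, 0.0637]
eef_rot: [0.001, 0.032, 0.999, 0.0]
wrist_force: [2.1, 0.2, 1.8]
opening: 0.292
grasp_force: 61.2
```

```bash
python3 -c "
from plan import *
plan((.5470,.1336,.064,86.33))"
```

```text
pos [0.5257 0.1352 0.0637] tool y dir deg 86.3 q6 -1.47 F [2.1 0.2 1.8] open 0.292 t 25.15
(0.547, 0.1336, 0.064, 86.33) -> [-0.0213 -0.0002 -0.0002] [0.  0.2 0. ]
```

Emit:
servo_tool:
  series: "1 -0.005 0 0 0 0 0;1 -0.01 0 0 0 0 0;1 -0.014 0 0 0 0 0;1 -0.018 0 0 0 0 0;1 -0.018 0 0 0 0 0;1 -0.018 0 0 0 0 0"

```text
time_s: 25.65
eef_pos: [0.538, 0.1344, 0.0638]
eef_rot: [-0.005, 0.031, 1.0, -0.001]
wrist_force: [-17.7, -0.5, 22.0]
opening: 0.287
grasp_force: 64.0
```

Emit:
servo_tool:
  series: "1 -0.003 0 0 0 0 0;1 -0.006 0 0 0 0 0;1 -0.009 0 -0.001 0 0 0;1 -0.009 0 -0.001 0 0 0;1 -0.009 0 -0.001 0 0 0"

```text
time_s: 26.07
eef_pos: [0.546, 0.1331, 0.0639]
eef_rot: [-0.006, 0.031, 1.0, -0.001]
wrist_force: [-18.0, -3.4, 17.9]
opening: 0.292
grasp_force: 63.2
```

Emit:
servo_tool:
  series: "1 -0.003 0 -0.001 0 0 0;1 -0.006 0 -0.001 0 0 0;1 -0.006 0 -0.001 0 0 0;1 -0.006 0 -0.001 0 0 0"

```text
time_s: 26.4
eef_pos: [0.5473, 0.133, 0.0639]
eef_rot: [-0.011, 0.031, 0.999, -0.002]
wrist_force: [-35.2, -4.6, 29.4]
opening: 0.29
grasp_force: 64.8
```

It's in the way. I'll release, lift, then come down behind it with shut fingers to push it home.

Emit:
servo_tool:
  series: "1 0.009 0 0 0 0 0;0.3 0.009 0 0 0 0 0;0.3 0.009 0 0 0 0 0;0.3 0.009 0 0 0 0 0;0.3 0.009 0 0 0 0 0;0.3 0.009 0 -0.03 0 0 0;0.3 0.009 0 -0.06 0 0 0;0.3 0.03 0 -0.08 0 0 0;1 0.07 0 -0.08 0 0 0;1 0.07 0 -0.08 0 0 0;1 0.07 0 -0.08 0 0 0;1 0.07 0 -0.08 0 0 0"

```text
time_s: 27.4
eef_pos: [0.4878, 0.1378, 0.1458]
eef_rot: [0.001, 0.032, 0.999, 0.0]
wrist_force: [-0.1, -0.4, 0.4]
opening: 0.002
grasp_force: 0.0
```

```bash
python3 - <<'E'
from st import *
def S(x,y): return tuple(O+rot(YAW)@np.array([x,y]))
plan((*S(-.058,.075),.053,86.33),(*S(-.036,.075),.053,86.33))
C=[cam('side'),cam('top')]
W=cloud(C[1]);L=(W[...,:2]-O)@rot(YAW)
for y in(-.075,0,.075):
    k=(np.abs(L[...,1]-y)<.02)&(np.abs(L[...,0])<.045)&(W[...,2]>.05)&(W[...,2]<.072)
    if k.sum()>20: r=cv2.minAreaRect((L[k]*1000).astype(np.float32)); print(y,k.sum(),np.round(r[0],1),np.round(r[1],1),round(r[2],1),'x range',np.percentile(L[k][:,0],[2,98]).round(4))
E
```

```text
pos [0.4878 0.1378 0.1458] tool y dir deg 86.4 q6 -1.47 F [-0.1 -0.4  0.4] open 0.002 t 27.4
(np.float64(0.4891196767126911), np.float64(0.13735876322673854), 0.053, 86.33) -> [-0.0012 -0.0003  0.0929] [0.  0.1 0. ]
(np.float64(0.5110745606640456), np.float64(0.1359505478019684), 0.053, 86.33) -> [-0.0232 -0.0004  0.0929] [0.  0.1 0. ]
-0.075 127 [  0.5 -75. ] [44.  25.2] 3.0 x range [-0.0218  0.0225]
0 123 [-3.7 -0.4] [43.8 25. ] 3.2 x range [-0.0257  0.018 ]
```

Emit:
servo_tool:
  series: "1 0 0 0.04 0 0 0;1 0 0 0.08 0 0 0;1 0 0 0.093 0 0 0;1 0 0 0.093 0 0 0;1 -0.008 0 0.093 0 0 0;1 -0.016 0 0.093 0 0 0;1 -0.022 0 0.093 0 0 0;1 -0.024 0 0.093 0 0 0;1 -0.024 0 0.093 0 0 0"

```text
time_s: 28.25
eef_pos: [0.5128, 0.1361, 0.0537]
eef_rot: [0.001, 0.032, 0.999, 0.0]
wrist_force: [-1.4, 0.4, 0.1]
opening: 0.002
grasp_force: 0.0
```

Emit:
servo_tool:
  series: "1 -0.003 0 0 0 0 0;1 -0.006 0 0 0 0 0;1 -0.006 0 0 0 0 0;1 -0.006 0 0 0 0 0"

```text
time_s: 28.58
eef_pos: [0.5135, 0.1361, 0.0521]
eef_rot: [-0.004, 0.031, 0.999, -0.0]
wrist_force: [-13.9, 0.3, 9.5]
opening: -0.0
grasp_force: 6.7
```

Emit:
servo_tool:
  series: "1 -0.005 0 0 0 0 0;1 -0.01 0 0 0 0 0;1 -0.015 0 0 0 0 0;1 -0.018 0 0 0 0 0;1 -0.018 0 0 0 0 0;1 -0.018 0 0 0 0 0"

```text
time_s: 29.08
eef_pos: [0.5142, 0.1363, 0.0486]
eef_rot: [-0.023, 0.03, 0.999, -0.001]
wrist_force: [-69.2, 1.5, 50.8]
opening: -0.001
grasp_force: 35.7
```

It holds at 69 N, so it's solid. Next I'll push the middle one the same way.

Emit:
servo_tool:
  series: "1 0.02 0 0 0 0 0;1 0.048 0 0 0 0 0;1 0.048 0 0 0 0 0;1 0.048 0 -0.02 0 0 0;1 0.048 -0.04 -0.02 0 0 0;1 0.048 -0.075 -0.02 0 0 0;1 0.048 -0.075 -0.02 0 0 0;1 0.048 -0.075 0 0 0 0;1 0.048 -0.075 0 0 0 0;1 0.035 -0.075 0 0 0 0;1 0.03 -0.075 0 0 0 0;1 0.026 -0.075 0 0 0 0"

```text
time_s: 30.08
eef_pos: [0.5052, 0.0616, 0.053]
eef_rot: [0.0, 0.032, 1.0, -0.0]
wrist_force: [-3.2, -0.1, 2.0]
opening: -0.002
grasp_force: 1.3
```

Emit:
servo_tool:
  series: "1 -0.003 0 0 0 0 0;1 -0.006 0 0 0 0 0;1 -0.006 0 0 0 0 0;1 -0.006 0 0 0 0 0"

```text
time_s: 30.42
eef_pos: [0.5088, 0.0614, 0.0523]
eef_rot: [-0.002, 0.031, 1.0, 0.0]
wrist_force: [-5.9, 0.0, 4.0]
opening: -0.0
grasp_force: 3.1
```

```bash
python3 - <<'E'
from st import *
S=lambda x,y: tuple(O+rot(YAW)@np.array([x,y]))
plan((*S(-.034,0),.053,86.33)); print(rot(YAW).T@(ctrl.get_obs()['eef_pos'][:2]-O))
E
```

```text
pos [0.5088 0.0614 0.0523] tool y dir deg 86.4 q6 -1.62 F [-5.9  0.   4. ] open -0.0 t 30.4167
(np.float64(0.5082697248024522), np.float64(0.0609763329291902), 0.053, 86.33) -> [ 0.0005 -0.0005 -0.0007] [-0.  -0.2  0.1]
[-0.03352919  0.00048298]
```

Emit:
servo_tool:
  series: "1 -0.005 0 0 0 0 0;1 -0.01 0 0 0 0 0;1 -0.015 0 0 0 0 0;1 -0.02 0 0 0 0 0;1 -0.02 0 0 0 0 0;1 -0.02 0 0 0 0 0"

```text
time_s: 30.92
eef_pos: [0.5095, 0.0622, 0.0486]
eef_rot: [-0.024, 0.03, 0.999, 0.0]
wrist_force: [-71.2, -1.2, 56.3]
opening: 0.002
grasp_force: 36.8
```

The middle one moved 3.6 mm and is now solid too. Then the right-hand one.

Emit:
servo_tool:
  series: "1 0.02 0 0 0 0 0;1 0.048 0 0 0 0 0;1 0.048 0 0 0 0 0;1 0.048 0 -0.02 0 0 0;1 0.048 -0.04 -0.02 0 0 0;1 0.048 -0.075 -0.02 0 0 0;1 0.048 -0.075 -0.02 0 0 0;1 0.048 -0.075 0 0 0 0;1 0.048 -0.075 0 0 0 0;1 0.035 -0.075 0 0 0 0;1 0.03 -0.075 0 0 0 0;1 0.022 -0.075 0 0 0 0"

```text
time_s: 31.92
eef_pos: [0.5038, -0.0132, 0.0527]
eef_rot: [-0.0, 0.031, 1.0, 0.0]
wrist_force: [-9.3, 0.9, 5.9]
opening: 0.003
grasp_force: 4.1
```

Emit:
servo_tool:
  series: "1 -0.005 0 0 0 0 0;1 -0.01 0 0 0 0 0;1 -0.016 0 0 0 0 0;1 -0.022 0 0 0 0 0;1 -0.022 0 0 0 0 0;1 -0.022 0 0 0 0 0"

```text
time_s: 32.42
eef_pos: [0.5048, -0.0114, 0.0475]
eef_rot: [-0.024, 0.03, 0.999, 0.002]
wrist_force: [-68.6, -2.6, 44.9]
opening: -0.001
grasp_force: 35.9
```

Emit:
servo_tool:
  series: "1 0.02 0 0 0 0 0;1 0.06 0 0 0 0 0;1 0.06 0 0 0 0 0;1 0.06 0 -0.06 0 0 0;1 0.12 -0.05 -0.12 0 0 0;1 0.12 -0.1 -0.15 0 0 0;1 0.12 -0.2 -0.15 0 0 0;1 0.12 -0.2 -0.15 0 0 0;1 0.12 -0.2 -0.15 0 0 0;1 0.12 -0.2 -0.15 0 0 0"

```text
time_s: 33.25
eef_pos: [0.3928, -0.2089, 0.2043]
eef_rot: [0.001, 0.031, 1.0, -0.001]
wrist_force: [1.1, -0.3, 0.9]
opening: 0.001
grasp_force: 0.0
```

```bash
python3 - <<'E'
from st import *
plan()
C=[cam('side'),cam('top')]
W=cloud(C[1]);L=(W[...,:2]-O)@rot(YAW)
for y in(-.075,0,.075):
    k=(np.abs(L[...,1]-y)<.02)&(np.abs(L[...,0])<.045)&(W[...,2]>.05)&(W[...,2]<.072)
    if k.sum()>20: r=cv2.minAreaRect((L[k]*1000).astype(np.float32)); print(y,k.sum(),np.round(r[0],1),np.round(r[1],1),round(r[2],1),'x range',np.percentile(L[k][:,0],[2,98]).round(4))
lever(W)
cv2.imwrite('pics/s3.png',np.hstack([cv2.resize(C[0]['img'][145:245,190:290],(400,400),interpolation=3),cv2.resize(C[1]['img'][160:240,170:290],(400,400*2//3),interpolation=3) if 0 else cv2.resize(C[1]['img'][160:250,190:280],(400,400),interpolation=3)])[:,:,::-1])
for c in C:
    W=cloud(c); q=W[(W[...,2]>.085)&(W[...,2]<.22)]; L=(q[:,:2]-O)@rot(YAW); k=(np.abs(L[:,1])<.12)&(L[:,0]>.03)&(L[:,0]<.15); L=L[k]; z=q[k,2]
    print('cover',k.sum(),[(zz,L[np.abs(z-zz)<.006,0].mean().round(4),np.percentile(L[np.abs(z-zz)<.006,1],[1,99]).round(3)) for zz in (.1,.12,.14,.16,.17,.18) if (np.abs(z-zz)<.006).any()],z.max())
E
```

```text
pos [ 0.3928 -0.2089  0.2043] tool y dir deg 86.4 q6 -2.26 F [ 1.1 -0.3  0.9] open 0.001 t 33.25
-0.075 127 [  0.4 -74.9] [43.9 25. ] 2.8 x range [-0.0216  0.0223]
0 123 [ 1.1 -0.1] [46.8 25.1] 3.1 x range [-0.0199  0.0216]
0.075 128 [ 1.5 74.3] [43.8 25.3] 3.3 x range [-0.0205  0.0234]
n 145 ang deg 86.45785 ends [0.51373689 0.22791261] [0.51967665 0.3238683 ]
cover 612 [(0.1, np.float64(0.069), array([-0.114,  0.086])), (0.12, np.float64(0.0684), array([-0.114,  0.088])), (0.14, np.float64(0.0676), array([-0.115,  0.075])), (0.16, np.float64(0.067), array([-0.115,  0.066])), (0.17, np.float64(0.0734), array([-0.114,  0.045])), (0.18, np.float64(0.0745), array([-0.114,  0.049]))] 0.18932681495962378
cover 661 [(0.1, np.float64(0.0701), array([-0.097,  0.104])), (0.12, np.float64(0.0667), array([-0.11 ,  0.113])), (0.14, np.float64(0.0655), array([-0.11, -0.11])), (0.17, np.float64(0.0853), array([-0.035,  0.111])), (0.18, np.float64(0.0751), array([-0.109,  0.11 ]))] 0.1883540297759133
```

View pics/s3.png

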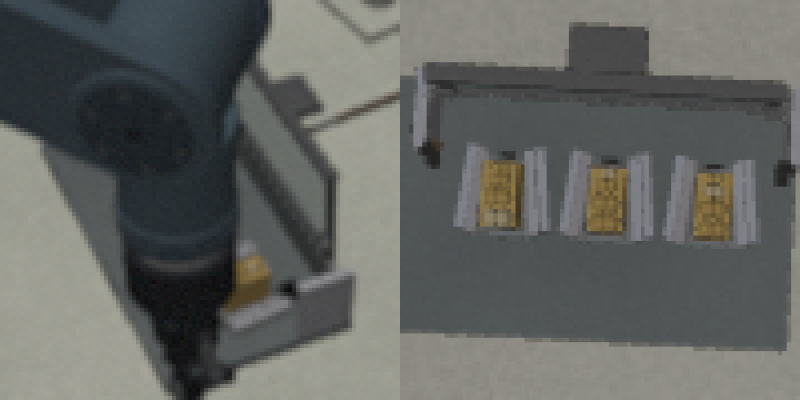

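All three models are wedged at +0.4, +1.1 and +1.5 mm from their seats. The cover stands near upright (about 1.54 rad) with its fin at the back centre. I'll move the shut fingers behind the cover, to the right of the fin.

```bash
python3 - <<'E'
from st import *
S=lambda x,y: tuple((O+rot(YAW)@np.array([x,y])).round(4))
plan((*S(.12,-.07),.26,86.33),(*S(.12,-.07),.194,86.33))
E
```

```text
pos [ 0.3937 -0.2125  0.2057] tool y dir deg 86.1 q6 -2.26 F [ 0.8  0.5 -0.9] open 0.001 t 33.35
(np.float64(0.6575), np.float64(-0.0187), 0.26, 86.33) -> [-0.2502  0.2112 -0.0543] [-0.3  0.3 -0.3]
(np.float64(0.6575), np.float64(-0.0187), 0.194, 86.33) -> [-0.2499  0.2115  0.0117] [-0.3  0.3 -0.3]
```

Emit:
servo_tool:
  series: "1 0 0 -0.04 0 0 0;1 0 0 -0.06 0 0 0;1 -0.25 0.211 -0.06 0 0 0;1 -0.25 0.211 -0.06 0 0 0;1 -0.25 0.211 -0.06 0 0 0;1 -0.25 0.211 -0.06 0 0 0;1 -0.25 0.211 -0.06 0 0 0;1 -0.25 0.211 -0.06 0 0 0;1 -0.25 0.211 -0.06 0 0 0;1 -0.25 0.211 -0.06 0 0 0;1 -0.25 0.211 -0.06 0 0 0;1 -0.25 0.211 -0.06 0 0 0"

```text
time_s: 34.35
eef_pos: [0.6564, -0.0094, 0.261]
eef_rot: [-0.001, 0.03, 1.0, 0.0]
wrist_force: [-0.9, -1.4, -0.5]
opening: 0.003
grasp_force: 0.0
```

```bash
python3 - <<'E'
from st import *
S=lambda x,y: tuple((O+rot(YAW)@np.array([x,y])).round(4))
w=[(*S(.12,-.07),.195,86.33)]
for f in (1.5,1.35,1.2,1.05,.9,.75,.6,.45,.3,.2,.1,0):
    x=.070-.095*np.cos(f)+.004*np.sin(f)+.011; z=.074+.095*np.sin(f)+.004*np.cos(f)+.025; w.append((*S(x,-.07),round(z,4)))
plan(*w)
c=cam('side'); cv2.imwrite('pics/c1.png',cv2.resize(c['img'][100:250,180:330,::-1],(600,600),interpolation=3))
E
```

```text
pos [ 0.6564 -0.0094  0.261 ] tool y dir deg 86.6 q6 -1.71 F [-0.9 -1.4 -0.5] open 0.003 t 34.35
(np.float64(0.6575), np.float64(-0.0187), 0.195, 86.33) -> [-0.0018 -0.0093  0.066 ] [ 0.  -0.1  0.3]
(np.float64(0.6158), np.float64(-0.0161), np.float64(0.194)) -> [ 0.04   -0.0092  0.0671] 
(np.float64(0.6017), np.float64(-0.0152), np.float64(0.1926)) -> [ 0.0541 -0.0091  0.0685] 
(np.float64(0.5879), np.float64(-0.0143), np.float64(0.189)) -> [ 0.068  -0.0091  0.0722] 
(np.float64(0.5748), np.float64(-0.0134), np.float64(0.1834)) -> [ 0.0811 -0.0089  0.0778] 
(np.float64(0.5627), np.float64(-0.0127), np.float64(0.1759)) -> [ 0.0932 -0.009   0.0853] 
(np.float64(0.5519), np.float64(-0.012), np.float64(0.1667)) -> [ 0.104  -0.0089  0.0946] 
(np.float64(0.5426), np.float64(-0.0114), np.float64(0.1559)) -> [ 0.1133 -0.0089  0.1054] 
(np.float64(0.5349), np.float64(-0.0109), np.float64(0.1439)) -> [ 0.121  -0.0088  0.1174] 
(np.float64(0.5292), np.float64(-0.0105), np.float64(0.1309)) -> [ 0.1267 -0.0088  0.1304] 
(np.float64(0.5264), np.float64(-0.0103), np.float64(0.1218)) -> [ 0.1294 -0.0088  0.1395] 
(np.float64(0.5246), np.float64(-0.0102), np.float64(0.1125)) -> [ 0.1312 -0.0088  0.1488] 
(np.float64(0.5237), np.float64(-0.0102), np.float64(0.103)) -> [ 0.1321 -0.0088  0.1583]
```

View pics/c1.png

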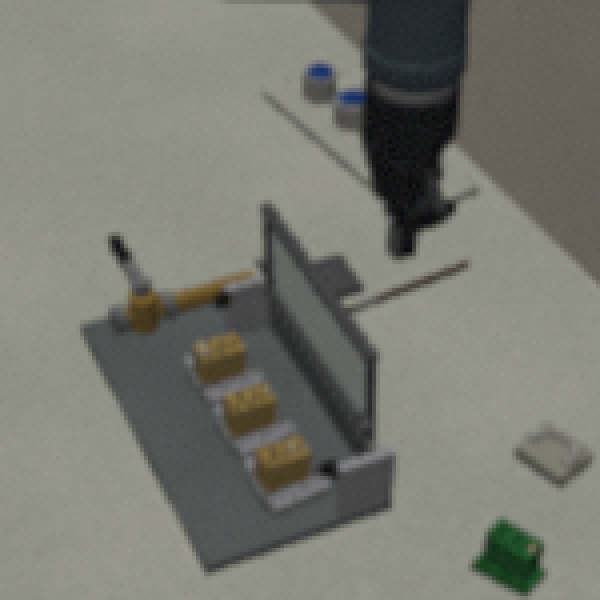

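The fingertips at (400,250) hang behind the cover (265–375, 205–450), clear of the fin at (335,275). I'll lower them and sweep the cover forward.

Emit:
servo_tool:
  series: "1 -0.002 -0.014 0.035 0 0 0;1 -0.002 -0.014 0.066 0 0 0;1 0.02 -0.014 0.066 0 0 0;1 0.04 -0.014 0.067 0 0 0;1 0.054 -0.014 0.069 0 0 0;1 0.068 -0.014 0.072 0 0 0;1 0.081 -0.014 0.078 0 0 0;1 0.093 -0.014 0.085 0 0 0;1 0.104 -0.014 0.095 0 0 0;1 0.113 -0.014 0.105 0 0 0;1 0.121 -0.014 0.117 0 0 0;1 0.121 -0.014 0.117 0 0 0"

```text
time_s: 35.4
eef_pos: [0.5309, -0.0185, 0.1437]
eef_rot: [-0.002, 0.032, 0.999, 0.0]
wrist_force: [-0.6, 0.3, -1.1]
opening: 0.003
grasp_force: 0.2
```

```bash
python3 - <<'E'
from st import *
S=lambda x,y: tuple((O+rot(YAW)@np.array([x,y])).round(4))
w=[]
for f in (.45,.3,.2,.1,0):
    x=.070-.095*np.cos(f)+.004*np.sin(f)+.011; z=.074+.095*np.sin(f)+.004*np.cos(f)+.025; w.append((*S(x,-.075),round(z,4)))
plan(*w)
c=cam('side'); cv2.imwrite('pics/c2.png',cv2.resize(c['img'][120:250,180:310,::-1],(500,500),interpolation=3))
E
```

```text
pos [ 0.5309 -0.0185  0.1437] tool y dir deg 86.3 q6 -1.76 F [-0.6  0.3 -1.1] open 0.003 t 35.4
(np.float64(0.5346), np.float64(-0.0159), np.float64(0.1439)) -> [-0.0035  0.0029 -0.0002] 
(np.float64(0.5288), np.float64(-0.0155), np.float64(0.1309)) -> [0.0023 0.0029 0.0128] 
(np.float64(0.5261), np.float64(-0.0153), np.float64(0.1218)) -> [0.0049 0.0029 0.022 ] 
(np.float64(0.5243), np.float64(-0.0152), np.float64(0.1125)) -> [0.0067 0.0029 0.0313] 
(np.float64(0.5234), np.float64(-0.0152), np.float64(0.103)) -> [0.0076 0.0028 0.0408]
```

View pics/c2.png

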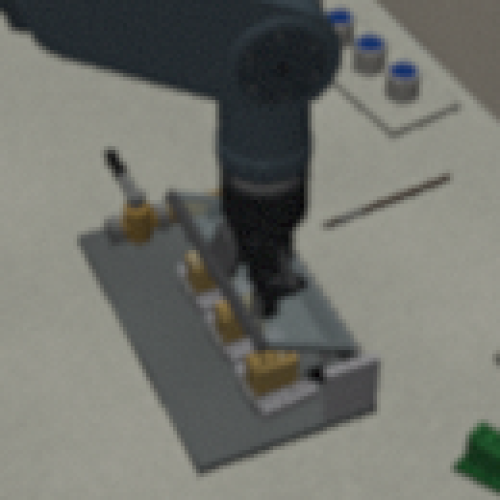

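The cover is half down with the fingers on its outer face. Now I'll press it on down through the catch.

Emit:
servo_tool:
  series: "1 0.002 0 0.013 0 0 0;1 0.004 0 0.022 0 0 0;1 0.005 0 0.032 0 0 0;1 0.006 0 0.041 0 0 0;1 0.006 0 0.044 0 0 0;1 0.006 0 0.044 0 0 0;1 0.006 0 0.044 0 0 0"

```text
time_s: 36.03
eef_pos: [0.5283, -0.0186, 0.1028]
eef_rot: [-0.0, 0.032, 0.999, -0.0]
wrist_force: [-6.9, -0.6, 13.8]
opening: 0.0
grasp_force: 6.9
```

The tip is at z .078, which is the shut height, with 14 N at the stop. I'll press a little more, then lift clear and check that it holds.

Emit:
servo_tool:
  series: "1 0 0 0.003 0 0 0;1 0 0 0.003 0 0 0;1 0 0 0 0 0 0;1 0 0 -0.04 0 0 0;1 0 0 -0.08 0 0 0;1 0.05 0 -0.1 0 0 0;1 0.13 -0.05 -0.1 0 0 0;1 0.13 -0.1 -0.1 0 0 0;1 0.13 -0.1 -0.1 0 0 0;1 0.13 -0.1 -0.1 0 0 0"

```text
time_s: 36.87
eef_pos: [0.3898, -0.1121, 0.2017]
eef_rot: [-0.0, 0.033, 0.999, -0.001]
wrist_force: [0.8, -0.5, 0.1]
opening: 0.005
grasp_force: 0.0
```

```bash
python3 - <<'E'
from st import *
C=[cam('side'),cam('top')]
for c in C:
    W=cloud(c); L=(W[...,:2]-O)@rot(YAW); k=(L[...,0]>-.035)&(L[...,0]<.06)&(np.abs(L[...,1])<.11)&(np.abs(L[...,1])>.03)&(W[...,2]>.07)&(W[...,2]<.15); 
    A=np.c_[L[k][:,0],np.ones(k.sum())]; s,_,_,_=np.linalg.lstsq(A,W[k][:,2],rcond=None); print(k.sum(),'slope',s.round(4),np.percentile(W[k][:,2],[5,95]).round(4))
lever(cloud(C[1]))
a=np.radians(86.4+45); ax=np.array([.5155,.2385])
print('mid lever', ax+.06*np.array([np.cos(a),np.sin(a)])); plan()
E
```

```text
688 slope [-0.0023  0.0797] [0.0765 0.0829]
1620 slope [-0.0074  0.0778] [0.0741 0.0812]
n 148 ang deg 86.33242 ends [0.51379945 0.22845917] [0.51990533 0.32371631]
mid lever [0.47582129 0.28350666]
pos [ 0.3912 -0.1116  0.2018] tool y dir deg 86.1 q6 -2.07 F [-0.   0.1 -0.3] open -0.0 t 36.9667
```

The cover is shut and level (slope about 0). Now for the valve: shut fingers to the lever's far side, then push it to half way (lever at 131°).

```bash
python3 - <<'E'
from plan import *
plan((.555,.2985,.2,86.33))
E
```

```text
pos [ 0.3912 -0.1116  0.2018] tool y dir deg 86.1 q6 -2.07 F [-0.   0.1 -0.3] open -0.0 t 36.9667
(0.555, 0.2985, 0.2, 86.33) -> [-0.1357  0.4202  0.0016] [-0.   0.  -0.2]
```

Emit:
servo_tool:
  series: "1 -0.136 0.42 0 0 0 0;1 -0.136 0.42 0 0 0 0;1 -0.136 0.42 0 0 0 0;1 -0.136 0.42 0 0 0 0;1 -0.136 0.42 0 0 0 0;1 -0.136 0.42 0 0 0 0;1 -0.136 0.42 0 0 0 0;1 -0.136 0.42 0 0 0 0;1 -0.136 0.42 0 0 0 0;1 -0.136 0.42 0 0 0 0;1 -0.136 0.42 0 0 0 0;1 -0.136 0.42 0 0 0 0"

```text
time_s: 37.97
eef_pos: [0.555, 0.3067, 0.2007]
eef_rot: [0.0, 0.029, 1.0, 0.001]
wrist_force: [-0.4, -0.1, -0.8]
opening: 0.0
grasp_force: 0.0
```

Emit:
servo_tool:
  series: "1 0 0 0 0 0 0;1 0 0 0 0 0 0"

```text
time_s: 38.13
eef_pos: [0.5539, 0.3011, 0.2006]
eef_rot: [-0.001, 0.031, 1.0, -0.0]
wrist_force: [-0.4, -0.1, 0.6]
opening: 0.001
grasp_force: 0.0
```

```bash
python3 - <<'E'
from plan import *
plan((.555,.2985,.075,86.33),(.498,.2993,.075,86.33))
E
```

```text
pos [0.5539 0.3011 0.2006] tool y dir deg 86.4 q6 -1.2 F [-0.4 -0.1  0.6] open 0.001 t 38.1333
(0.555, 0.2985, 0.075, 86.33) -> [-0.0015 -0.0025  0.1256] [-0.  -0.1  0.1]
(0.498, 0.2993, 0.075, 86.33) -> [ 0.0555 -0.0052  0.1257] [-0.  -0.1  0.1]
```

Emit:
servo_tool:
  series: "1 0 -0.003 0.04 0 0 0;1 0 -0.003 0.08 0 0 0;1 0 -0.003 0.125 0 0 0;1 0 -0.003 0.125 0 0 0;1 0 -0.003 0.125 0 0 0;1 0.015 -0.004 0.125 0 0 0;1 0.03 -0.005 0.125 0 0 0;1 0.043 -0.005 0.125 0 0 0;1 0.052 -0.005 0.125 0 0 0;1 0.052 -0.005 0.125 0 0 0;1 0.052 -0.005 0.125 0 0 0"

```text
time_s: 39.05
eef_pos: [0.5036, 0.2995, 0.0789]
eef_rot: [0.002, 0.032, 0.999, 0.001]
wrist_force: [1.2, -0.4, -0.4]
opening: 0.003
grasp_force: 0.0
```

Emit:
servo_tool:
  series: "1 -0.03 0.03 0 0 0 0;1 -0.03 0.03 0 0 0 0;1 -0.03 0.03 -0.06 0 0 0;1 -0.03 0.03 -0.12 0 0 0;1 -0.03 0.03 -0.12 0 0 0;1 -0.03 0.13 -0.12 0 0 0;1 -0.03 0.13 -0.12 0 0 0;1 -0.03 0.13 -0.12 0 0 0;1 -0.03 0.13 -0.12 0 0 0"

```text
time_s: 39.8
eef_pos: [0.5409, 0.4307, 0.1978]
eef_rot: [0.001, 0.03, 1.0, 0.001]
wrist_force: [0.1, 0.4, 0.2]
opening: 0.002
grasp_force: 0.0
```

```bash
python3 - <<'E'
from st import *
C=[cam('side'),cam('top')]; lever(cloud(C[1])); plan()
cv2.imwrite('pics/v2.png',np.hstack([cv2.resize(C[0]['img'][130:250,180:300],(400,400),interpolation=3),cv2.resize(C[1]['img'][165:245,150:230],(400,400),interpolation=3)])[:,:,::-1])
E
```

```text
n 155 ang deg 118.460526 ends [0.47474666 0.31237928] [0.52000516 0.22888634]
pos [0.5408 0.4272 0.1967] tool y dir deg 86.4 q6 -1.01 F [-0.  -1.2 -0.2] open 0.002 t 39.9
```

View pics/v2.png

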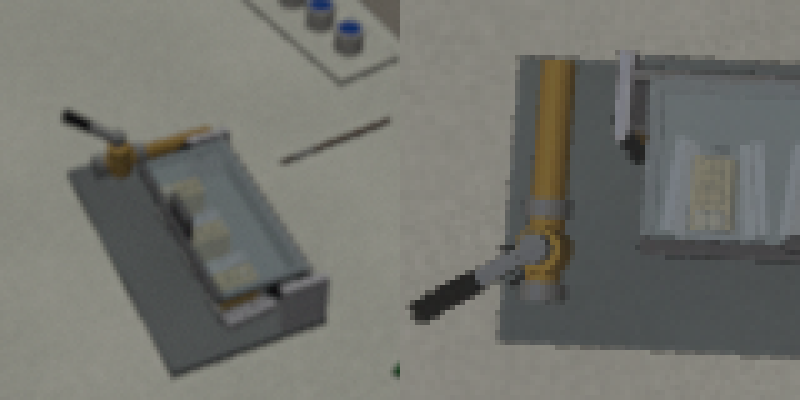

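The cover is shut over the models, and the lever stands at 32° (118.5° world). It needs 13° more.

```bash
python3 - <<'E'
from plan import *
plan((.54,.31,.076),(.506,.2995,.076),(.4905,.2995,.076))
E
```

```text
pos [0.5408 0.4272 0.1967] tool y dir deg 86.4 q6 -1.01 F [-0.  -1.2 -0.2] open 0.002 t 39.9
(0.54, 0.31, 0.076) -> [-0.0065 -0.117   0.1207] 
(0.506, 0.2995, 0.076) -> [ 0.0268 -0.1296  0.1207] 
(0.4905, 0.2995, 0.076) -> [ 0.0423 -0.1305  0.1207]
```

Emit:
servo_tool:
  series: "1 -0.006 -0.117 0 0 0 0;1 -0.006 -0.117 0 0 0 0;1 -0.006 -0.117 0 0 0 0;1 -0.006 -0.117 0.04 0 0 0;1 -0.006 -0.117 0.08 0 0 0;1 -0.006 -0.117 0.12 0 0 0;1 -0.006 -0.117 0.12 0 0 0;1 0.01 -0.125 0.12 0 0 0;1 0.027 -0.13 0.12 0 0 0;1 0.037 -0.13 0.12 0 0 0;1 0.043 -0.13 0.12 0 0 0;1 0.043 -0.13 0.12 0 0 0"

```text
time_s: 40.9
eef_pos: [0.4895, 0.3002, 0.0783]
eef_rot: [0.001, 0.032, 0.999, 0.0]
wrist_force: [0.1, 0.3, 0.8]
opening: 0.003
grasp_force: 0.0
```

Emit:
servo_tool:
  series: "1 0 0 0 0 0 0;1 -0.03 0.03 0 0 0 0;1 -0.03 0.03 0 0 0 0;1 -0.03 0.03 -0.06 0 0 0;1 -0.03 0.03 -0.12 0 0 0;1 -0.03 0.03 -0.12 0 0 0;1 -0.03 0.13 -0.12 0 0 0;1 -0.03 0.13 -0.12 0 0 0;1 -0.03 0.13 -0.12 0 0 0;1 -0.03 0.13 -0.12 0 0 0"

```text
time_s: 41.73
eef_pos: [0.5277, 0.4316, 0.1974]
eef_rot: [0.001, 0.03, 1.0, 0.001]
wrist_force: [-0.8, 0.1, -0.2]
opening: -0.003
grasp_force: 0.0
```

```bash
python3 - <<'E'
from st import *
C=[cam('side'),cam('top')]; lever(cloud(C[1])); plan()
E
```

```text
n 152 ang deg 130.4065 ends [0.46021245 0.30300689] [0.52116449 0.23140494]
pos [0.5276 0.4282 0.1963] tool y dir deg 86.4 q6 -1.0 F [ 0.4  0.6 -0.4] open 0.002 t 41.8333
```

The lever is at 44° (0.77 rad), the cover is shut, the models are wedged and the arm is clear. Handing in.

```bash
python3 -c "
from bench import ctrl
print(ctrl.hand_in())"
```

```text
the job is handed in; nothing more can be done
None
```

The job is handed in, with no verdict returned: the valve was shut first, all three yellow models are wedged nose first in their own ways, the cover is held shut, and the valve is half open at about 44° (0.77 rad).

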